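# Set out a purification run in the fume cupboard

### The arm

A 6-joint arm with a two-finger parallel gripper is mounted at the origin on the work surface. World frame = base frame: x ahead of the robot, y to its left, z up, the work surface at z = 0. Lengths are in mm, angles in rad, forces in N, time in s.
With the tool pointing down it reaches from about 225 to 875 mm from the base axis. Payload 3.4 kg.
Tool frame: the origin (TCP) lies at the very end of the fingers, on their centre line; the grasp point (between the pads) lies 19 mm behind it; z points along the fingers, y is the direction in which the jaws open and shut (so a half turn about z gives the same grasp; the last joint's range is limited). The gripper opens to 85 mm and grips with 20 to 120 N. Pads are 22 mm wide; open, the fingers measure 114 mm over their backs; the gripper's body (76 mm by 85 mm) begins 54 mm behind the grasp point. The pads swing forward as they close: fully open they stand 13 mm farther back than shut.
Start: joints at [1.222, 0.276, 1.505, -0, 1.361, -0.121], TCP at [129.87, 560.176, 231.328] pointing down, gripper open.
Joint ranges: [-2.89, 2.89], [-0.75, 2.08], [0.22, 2.7], [-1.18, 4.32], [0.11, 2.71], [-2.7, 2.7]. Speed limits (rad/s): [2.57, 2.57, 3.14, 3.14, 3.14, 3.14].

### API

Orientations are given as [roll, pitch, yaw] about the fixed x, y, z axes, in that order (R = Rz(yaw) Ry(pitch) Rx(roll)).
In Python, from bench import manip, optics gives the robot as it stands.
- The arm moves only by the tool step_arm, never from a script. Its argument "motion" is a list of rows, each a list of 3 entries, a list of its own where there are three numbers: the shift along the tool's x, y, z as a fraction of full scale, then the turn, a rotation vector about the tool's x, y, z as a fraction of full scale, then the gripper's target within -1 to 1 (fully open at 1, half-way at 0, shut at -1). In form: [[[dx, dy, dz], [rx, ry, rz], gripper], ...]. A call has 1 to 20 rows; each row is the pose to reach, as a shift and turn from the pose commanded when the call began, along the tool's axes at that moment, turning the shorter way round; what a row does not reach only later rows make up. Full scale, the value 1, is 600 mm for a shift and pi rad for a turn. A row lasts 1/10 s, in which the tool goes at most 50 mm and 8.59 degrees, less where a joint would pass 70% of its speed; a pose out of reach is approached as far as the arm can. A call with a number of a shift or a turn outside -1 to 1 is refused whole. A call with a gripper value outside its range is refused whole. The fingers move at their own pace and stop on an object; "newtons" is the grip in N (left out, the last holds). Time passes only in rows, so rows that repeat a pose let the fingers close. It gives the time, the measured TCP pose, the force and the opening at its end, in the units of the state.
- manip.get_state(): the state, without advancing time (a new reading comes with each control period).
- optics.get_image(name): name is "scene" or "top" or "wrist"; returns (picture, depth): 384x512x3 uint8, red, green, blue; 384x512 float32, mm along the optical axis (not along the pixel's ray), 0 where there is no reading.
- optics.calibration(name): a dict with "K" (3x3 intrinsics, pixels), "origin" and "attitude" of the camera in the world. Camera axes: x right, y up, looking along -z (the intrinsics and any distortion apply to the point x, -y, -z); pixel columns grow to the right and rows downward; lengths in mm; the calibration is good to about 2 mm. A picture is of the moment at which its call begins: read the wrist's pose just before it. calibration takes no time and is no camera call; for the wrist camera it gives the pose at the moment of the call.
- manip.hand_in(): hands the job in, once; it reports no verdict.
The state is a dict: "t": time; "q": joint angles; "dq": joint speeds; "joint_torque": joint torques, N m; "ee_pos": TCP position; "ee_rot": TCP orientation; "wrist_force": force on the tool from outside, world axes, zero at the start; "wrist_torque": the same for the moment, N m; "width": opening from 0.0 (shut) to 1.0 (fully open).
Only numpy, scipy, OpenCV 4.12 (cv2) and the standard library are available. Lean on these libraries where they do the work, as an engineer would, in place of code of your own. Each camera call takes 0.05 s, during which the arm holds its last target.

### The job

Set out the bench for a purification run: put the aluminium heating block in the middle of the stirrer's round plate and stand the amber bottle upright in the middle of the block's top. In the three-bay tray, stand the cartridge in the middle bay, the steel beaker in the end bay next to the stirrer and the solvent jar in the end bay farthest from the stirrer, each upright in the middle of its bay. Never tip the bottle or the jar over, and leave the wash bottle, the cork ring and the small vial where they are.

Things in the scene. Friction and masses are not known exactly. Their poses are not given: they have to be found in the camera images.
- stirrer: Blue hotplate stirrer, fixed to the bench. Housing 150 x 150 mm, 58 mm high, with a control strip with two black knobs on its front, which reaches to 105 mm in front of the origin with the knobs. On top a pale round plate of 126 mm diameter whose upper face is 70 mm above the bench. Origin: on the bench, exactly under the centre of the plate; x points away from the control strip (away from the robot, within 0.3 rad), z up. It is either to the left or to the right of the tray.
- tray: Grey plastic tray, fixed to the bench: 300 mm long (its y axis), 110 mm wide (its x axis), three equal bays in a row along y, divided by two low walls. Walls and dividers 4 mm thick, their tops 14 mm above the bench; the bay floors 4 mm above the bench, each 94.7 (y) x 102 (x) mm. Origin: on the bench under the centre of the middle bay; the end bays' centres are at y = +98.7 mm and y = -98.7 mm (x = 0). y points to the robot's left within 0.3 rad, z up.
- block: Heating block: plain aluminium cylinder with dark grooves round it, diameter 62 mm, 45 mm high, flat on top, 0.35 kg. Origin: centre of its underside, z up along its axis; stands upright on the bench at the start, loose.
- amber: Amber glass bottle with a paper label, narrow neck and black cap; body diameter 44 mm, straight-sided up to at least 50 mm above its foot, 95 mm high in all, about 0.12 kg. Origin: centre of its underside, z up along its axis; stands upright on the bench at the start, loose.
- cartridge: White plastic cartridge standing on end: tube of 34 mm diameter from 12 to 88 mm, with a tan foot (42 mm diameter, 12 mm high) and a tan cap (38 mm diameter, 88 to 100 mm) that ends in a 10 mm nipple; 110 mm high in all, about 0.1 kg. Origin: centre of its underside, z up along its axis; stands upright on the bench at the start, loose.
- beaker: Open steel beaker, rim diameter 60 mm, tapering evenly to 48 mm at its foot (about 56 mm across at 55 mm height), 80 mm high, wall 3 mm, about 0.16 kg. Origin: centre of its underside, z up along its axis; stands upright on the bench at the start, loose.
- jar: Squat greenish glass jar with a wide grey screw cap: body diameter 54 mm, straight-sided up to 44 mm above its foot, cap 48 mm diameter from 62 mm up, 78 mm high in all, about 0.15 kg. Origin: centre of its underside, z up along its axis; stands upright on the bench at the start, loose.
- washbottle: Bystander: tall white plastic wash bottle with a blue cap, diameter 60 mm, 160 mm high, loose. Origin: centre of its underside. To be left alone.
- corkring: Bystander: flat cork ring, outer diameter 90 mm, 25 mm high, loose. Origin: centre of its underside. To be left alone.
- vial: Bystander: tiny amber vial with a white cap, diameter 28 mm, 48 mm high, loose. Origin: centre of its underside. To be left alone.
There are look-alikes about, which are no part of the job. What is shaped like the block but red or yellow is not meant.

How it is judged:
By the outcome, as a careful person would: the job done as asked, in the order asked, and still so for the second after the job is handed in, with the robot touching nothing.
It also fails if it takes over 131 s, if anything falls off the work surface, if the arm or the gripper's body presses on something with over 40 N, if the wrist force passes 120 N, or if a joint passes its speed limit or range.

## Working session

There is one attempt and no reset: what is moved stays moved. The work goes in short steps, Python scripts to look and compute and a tool call to move; the robot and the scene stay as the last step left them, time stands still between calls to the robot, and variables do not carry over. Pictures are saved under pics/ and viewed, and the job is handed in when it is done.

Besides the shell and the picture viewer there is one more tool, called after ">>>" as a command line: name --argument value ..., lists and objects as JSON in quotes. step_arm: Moves the arm, as the interface text tells. Shift numbers are shares of 600 mm and turn numbers shares of pi rad, none past 1 either way. Its arguments: {"type":"object","properties":{"motion":{"type":"array","items":{"type":"array"}},"newtons":{"type":"number"}},"required":["motion"]}

```bash
ls; mkdir -p pics; python3 - <<'E'
from bench import manip, optics
import cv2,numpy as np
print(manip.get_state())
for n in ("scene","top"):
    c=optics.calibration(n); print(n,c)
    p,d=optics.get_image(n); np.savez(f"{n}0.npz",p=p,d=d)
    cv2.imwrite(f"pics/{n}0.png",cv2.resize(p[:,:,::-1],(800,600),interpolation=cv2.INTER_CUBIC))
E
```

```text
pics
{'t': 0.0, 'q': array([ 1.22200867e+00,  2.76586428e-01,  1.50613658e+00,  2.19549529e-06,
        1.36070423e+00, -1.20985770e-01]), 'dq': array([-2.10179993e-03, -6.01074490e-06,  2.95891353e-04, -4.82473492e-04,
        2.58411171e-04, -1.50992639e-03]), 'joint_torque': array([-1.58687097e-03, -4.16769791e+01, -2.45806271e+01, -4.66463280e-04,
        1.09372748e-02,  3.81266568e-05]), 'ee_pos': array([129.66924693, 559.64146714, 230.44322951]), 'ee_rot': array([-3.13977174e+00, -2.23547553e-04,  2.91379010e+00]), 'wrist_force': array([-0.05794607, -0.35522667,  0.17917902]), 'wrist_torque': array([-0.00309595, -0.01456653,  0.05273608]), 'width': 1.0023547098631929}
scene {'K': array([[377.02205719,   0.        , 261.98545614],
       [  0.        , 377.02205719, 193.46514601],
       [  0.        ,   0.        ,   1.        ]]), 'origin': array([997.11801955, 738.18546391, 939.27891629]), 'attitude': array([0.77590352, 0.01211915, 2.57197813])}
top {'K': array([[468.86993279,   0.        , 253.67292996],
       [  0.        , 468.86993279, 183.60289102],
       [  0.        ,   0.        ,   1.        ]]), 'origin': array([ 264.99454877,   12.94213179, 1471.84122049]), 'attitude': array([ 0.17338008, -0.00340647, -1.58527992])}
```

View pics/scene0.png

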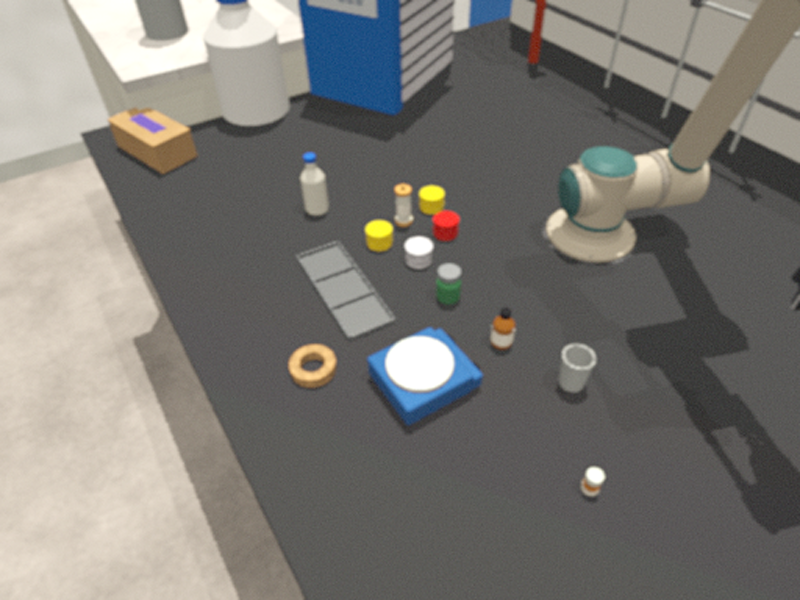

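View pics/top0.png

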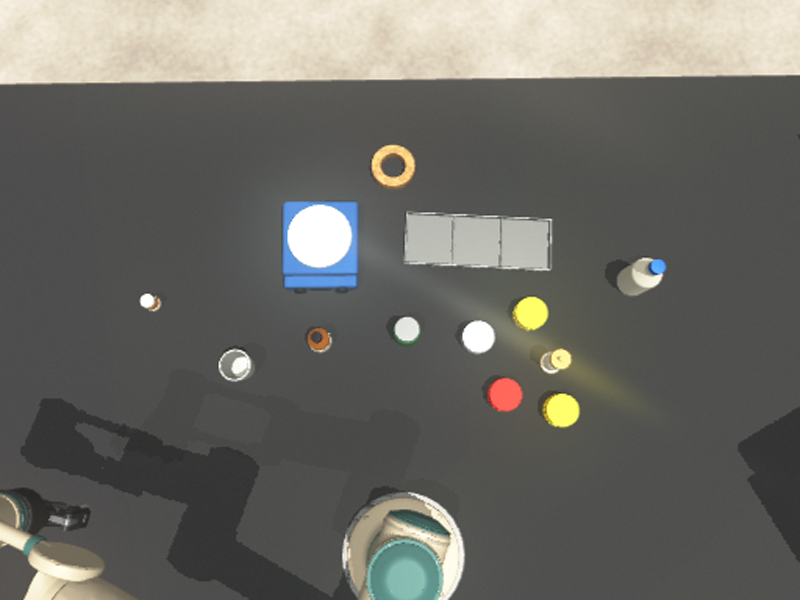

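The pictures show the stirrer at top (320,240) and the tray at (478,240), so the stirrer is on the left. The amber bottle is at (320,338), the beaker at (235,365), the jar at (406,329) and the cartridge at (556,359).

Candidates for the block (top picture): silver (478,337), yellow (530,313), yellow (561,410), red (505,394). I choose the silver one. The vial (150,301) could be taken for the amber bottle, and the wash bottle is at (645,275).

```bash
cat > h.py <<'E'
import numpy as np,cv2
from scipy.spatial.transform import Rotation as R
from bench import manip, optics
def rot(a): return R.from_euler('xyz',a).as_matrix()
def cloud(d,c):
    v,u=np.mgrid[0:d.shape[0],0:d.shape[1]]
    K=c['K']; X=(u-K[0,2])/K[0,0]*d; Y=-(v-K[1,2])/K[1,1]*d
    return np.stack([X,Y,-d],-1)@rot(c['attitude']).T+c['origin']
def pix2z(u,v,z,c):
    K=c['K']; r=rot(c['attitude'])@np.array([(u-K[0,2])/K[0,0],-(v-K[1,2])/K[1,1],-1.])
    return c['origin']+r*(z-c['origin'][2])/r[2]
def proj(P,c):
    q=(np.asarray(P,float)-c['origin'])@rot(c['attitude']); K=c['K']
    return np.stack([K[0,0]*q[...,0]/-q[...,2]+K[0,2], K[1,1]*-q[...,1]/-q[...,2]+K[1,2]],-1)
E
python3 - <<'E'
from h import *
c=optics.calibration("top"); D=np.load("top0.npz"); p,d=D['p'],D['d']
W=cloud(d,c)
print("bench z",np.median(W[150:300,100:450,2]), )
hm=W[...,2]
m=((hm>15)&(d>0)&(W[...,0]>200)).astype(np.uint8)
n,l,s,ce=cv2.connectedComponentsWithStats(m)
for i in range(1,n):
    if s[i,4]<40: continue
    q=W[l==i]; top=q[:,2]>np.percentile(q[:,2],97)-6
    t=q[top]; lo,hi=t.min(0),t.max(0)
    print((ce[i]/.64).round(),s[i,4],"zmax %.0f"%q[:,2].max(),"topcentre",((lo+hi)/2)[:2].round(1),"size",(hi-lo)[:2].round(0), "mean",t.mean(0).round(1), p[l==i].mean(0).round())
cv2.imwrite("pics/crop0.png",cv2.resize(p[170:280,120:420,::-1],(800,293),interpolation=cv2.INTER_CUBIC))
cv2.imwrite("pics/crop1.png",cv2.resize(p[120:200,170:365,::-1],(780,320),interpolation=cv2.INTER_CUBIC))
E
```

```text
bench z 1.3197213761669673
[392. 165.] 413 zmax 34 topcentre [772.5   9.2] size [88. 84.] mean [772.    8.5  28.1] [236. 197. 125.]
[320. 245.] 2766 zmax 81 topcentre [615.8 155.6] size [124. 123.] mean [614.7 156.   72.4] [168. 194. 227.]
[640. 275.] 520 zmax 167 topcentre [ 527.1 -472.1] size [24. 27.] mean [ 527.2 -471.5  161.2] [159. 167. 165.]
[149. 301.] 93 zmax 56 topcentre [494.7 493.2] size [25. 24.] mean [494.3 495.1  51.3] [222. 213. 199.]
[530. 313.] 352 zmax 58 topcentre [ 461.1 -258.2] size [59. 59.] mean [ 461.  -259.1   47.8] [247. 245. 100.]
[406. 331.] 256 zmax 86 topcentre [426.8 -11.7] size [45. 45.] mean [427.7 -12.4  80.4] [188. 198. 187.]
[477. 336.] 343 zmax 54 topcentre [ 416.6 -152.3] size [59. 58.] mean [ 415.6 -152.4   47.6] [244. 245. 245.]
[318. 339.] 186 zmax 102 topcentre [414.1 158.3] size [18. 18.] mean [414.4 158.7  97.1] [144. 102.  70.]
[233. 364.] 232 zmax 90 topcentre [364.8 313.6] size [59. 58.] mean [366.6 313.9  81.4] [157. 159. 151.]
[556. 360.] 190 zmax 114 topcentre [ 361.5 -297.3] size [26. 24.] mean [ 365.9 -298.8  109.3] [223. 214. 148.]
[504. 394.] 359 zmax 54 topcentre [ 302.7 -201.1] size [60. 61.] mean [ 303.1 -202.3   47.4] [247.  99.  87.]
[560. 409.] 373 zmax 54 topcentre [ 271.4 -308.5] size [59. 61.] mean [ 270.7 -308.5   48. ] [246. 243. 100.]
```

View pics/crop0.png

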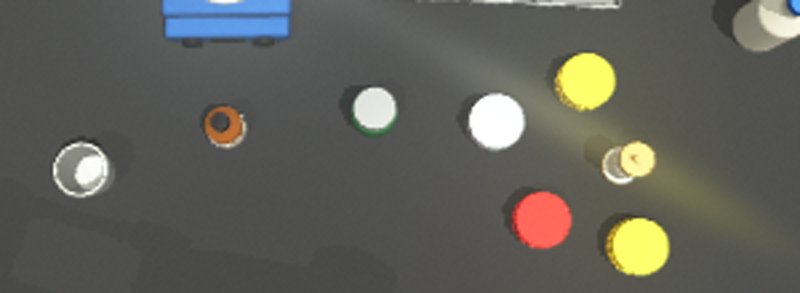

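View pics/crop1.png

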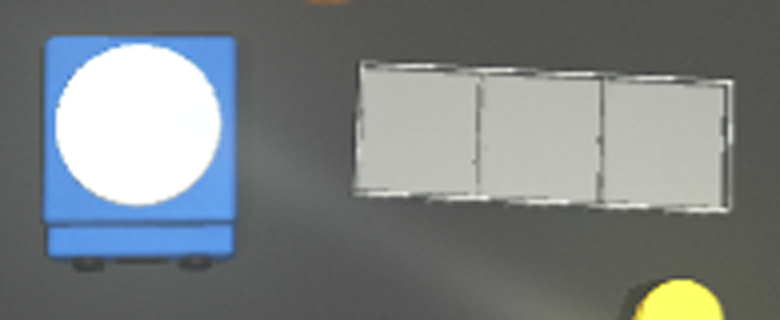

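```bash
python3 - <<'E'
from h import *
c=optics.calibration("top"); D=np.load("top0.npz"); p,d=D['p'],D['d']
cor=np.array([[360,62],[733,80],[731,210],[355,194]],float)
cor=(cor+.5)/4-.5+[170,120]
P=np.array([pix2z(u,v,14,c) for u,v in cor]); print(P.round(1)); print("tray c",P.mean(0), np.linalg.norm(P[0]-P[1]),np.linalg.norm(P[0]-P[3]))
v=(P[0]-P[1])+(P[3]-P[2]); print("yaw tray",-np.arctan2(v[0],v[1]))
# divider centres: measured in crop
for a in ([480,74],[478,199],[602,80],[600,204]):
    a=(np.array(a)+.5)/4-.5+[170,120]; print(pix2z(*a,14,c).round(1))
def cent(name,lo,hi,box,z):
    m=(cv2.inRange(p,np.array(lo),np.array(hi))).copy()
    x0,y0,x1,y1=[int(b*.64) for b in box]
    mm=np.zeros_like(m); mm[y0:y1,x0:x1]=m[y0:y1,x0:x1]
    cs,_=cv2.findContours(mm,cv2.RETR_EXTERNAL,cv2.CHAIN_APPROX_NONE); k=max(cs,key=cv2.contourArea)
    e=cv2.fitEllipse(k) ; print(name,np.array(e[0]).round(1),np.array(e[1]).round(1),pix2z(*e[0],z,c).round(1), "diam",(np.mean(e[1])+1)/468.87*(1460-z))
cent("plate",(225,225,225),(255,)*3,(270,190,370,280),70)
cent("block",(215,215,215),(255,)*3,(440,310,510,365),45)
cent("jarcap",(175,175,175),(255,)*3,(380,305,430,355),78)
cent("beaker",(110,110,110),(255,)*3,(210,340,262,390),80)
# blue housing sides (yaw)
m=cv2.inRange(p,(20,60,150),(130,180,255)); k=max(cv2.findContours(m,0,1)[0],key=cv2.contourArea); print("stir yaw px",cv2.minAreaRect(k))
E
```

```text
[[ 678.2  -17.1   14. ]
 [ 659.2 -316.4   14. ]
 [ 552.8 -309.4   14. ]
 [ 569.9  -11.4   14. ]]
tray c [ 615.02017292 -163.56510668   14.        ] 299.83355793131335 108.41975887895569
yaw tray -0.060294325392454044
[ 666.9 -113.3   14. ]
[ 564.5 -108.9   14. ]
[ 660.6 -211.2   14. ]
[ 559.1 -205.6   14. ]
plate [204.  150.6] [38.6 40. ] [615.4 155.8  70. ] diam 119.55602110000466
block [305.7 215. ] [19.  19.4] [ 415.3 -153.2   45. ] diam 60.92982976916178
jarcap [260.  210.1] [14.4 14.5] [428.2 -13.2  78. ] diam 45.627452282371955
beaker [150.  233.4] [19.9 20.6] [363.4 313.3  80. ] diam 62.48860301528434
stir yaw px ((204.5, 156.0), (54.0, 47.0), 90.0)
```

```bash
cat > cmd.json <<'E'
[129.87,560.176,231.328,2.914]
E
cat > plan.py <<'E'
# work out rows; usage: plan.py 'x,y,z,yaw' ... ; prints tool-frame fractions for each target from commanded pose
import sys,json,numpy as np
from scipy.spatial.transform import Rotation as R
x,y,z,w=json.load(open('cmd.json'))
Rt=R.from_euler('xyz',[np.pi,0,w]).as_matrix()
p=np.array([x,y,z])
for a in sys.argv[1:]:
    t=[float(k) for k in a.split(',')]
    s=Rt.T@(np.array(t[:3])-p)/600
    r=-(t[3]-w)/np.pi
    print(a,'->',s.round(4).tolist(),[0,0,round(r,4)],'rows>=%d'%max(np.ceil(np.linalg.norm(s)*600/50),np.ceil(abs(r)*180/8.59)))
E
cat > upd.py <<'E'
# upd.py sx sy sz rz : record what was commanded; show measured difference
import sys,json,numpy as np
from scipy.spatial.transform import Rotation as R
from bench import manip
x,y,z,w=json.load(open('cmd.json')); a=[float(k) for k in sys.argv[1:]]
Rt=R.from_euler('xyz',[np.pi,0,w]).as_matrix()
p=np.array([x,y,z])+Rt@np.array(a[:3])*600; w=w-a[3]*np.pi
json.dump([*p,w],open('cmd.json','w'))
s=manip.get_state(); print("t",round(s['t'],2),"cmd",p.round(1),round(w,3),"meas",s['ee_pos'].round(1),s['ee_rot'].round(3),"F",s['wrist_force'].round(1),"w",round(s['width'],3))
E
python3 plan.py 400,50,300,1.571; python3 -c "
from h import *
s=manip.get_state();c=optics.calibration('wrist');print(c)
print(rot(s['ee_rot']).T@(c['origin']-s['ee_pos']), rot(s['ee_rot']).T@rot(c['attitude']))"
```

```text
400,50,300,1.571 -> [-0.6305, -0.7268, -0.1145] [0, 0, 0.4275] rows>=12
{'K': array([[301.18319588,   0.        , 255.26516961],
       [  0.        , 301.18319588, 187.72158043],
       [  0.        ,   0.        ,   1.        ]]), 'origin': array([ 54.26521141, 577.26971074, 372.20837916]), 'attitude': array([-0.31308132,  0.00342375,  1.3430222 ])}
[  77.46976701   -0.14343823 -141.67166774] [[ 6.98222574e-06  9.51332249e-01  3.08167083e-01]
 [ 9.99998462e-01 -5.47201471e-04  1.66659004e-03]
 [ 1.75411033e-03  3.08166597e-01 -9.51330790e-01]]
```

>>> step_arm --motion '[[[-0.63,-0.727,-0.115],[0,0,0.4275],1],[[-0.63,-0.727,-0.115],[0,0,0.4275],1],[[-0.63,-0.727,-0.115],[0,0,0.4275],1],[[-0.63,-0.727,-0.115],[0,0,0.4275],1],[[-0.63,-0.727,-0.115],[0,0,0.4275],1],[[-0.63,-0.727,-0.115],[0,0,0.4275],1],[[-0.63,-0.727,-0.115],[0,0,0.4275],1],[[-0.63,-0.727,-0.115],[0,0,0.4275],1],[[-0.63,-0.727,-0.115],[0,0,0.4275],1],[[-0.63,-0.727,-0.115],[0,0,0.4275],1],[[-0.63,-0.727,-0.115],[0,0,0.4275],1],[[-0.63,-0.727,-0.115],[0,0,0.4275],1],[[-0.63,-0.727,-0.115],[0,0,0.4275],1],[[-0.63,-0.727,-0.115],[0,0,0.4275],1],[[-0.63,-0.727,-0.115],[0,0,0.4275],1],[[-0.63,-0.727,-0.115],[0,0,0.4275],1],[[-0.63,-0.727,-0.115],[0,0,0.4275],1]]'

```text
t: 1.8
ee_pos: [399.0, 50.9, 300.2]
ee_rot: [-3.141, -0.0, 1.573]
wrist_force: [-0.0, 0.4, -0.6]
width: 0.999
```

```bash
python3 upd.py -0.63 -0.727 -0.115 0.4275; python3 plan.py 415,-153,200,1.571 520,-153,260,1.571 
```

```text
t 1.8 cmd [399.7  49.9 300.3] 1.571 meas [399.   50.9 300.2] [-3.141 -0.     1.573] F [-0.   0.4 -0.6] w 0.999
415,-153,200,1.571 -> [-0.3382, 0.0254, 0.1672] [0, 0, -0.0] rows>=5
520,-153,260,1.571 -> [-0.3383, 0.2004, 0.0672] [0, 0, -0.0] rows>=5
```

>>> step_arm --motion '[[[-0.333,0.167,-0.033],[0,0,0],1],[[-0.333,0.167,-0.033],[0,0,0],1],[[-0.333,0.167,-0.033],[0,0,0],1],[[-0.333,0.167,-0.033],[0,0,0],1],[[-0.333,0.167,-0.033],[0,0,0],1],[[-0.333,0.167,-0.033],[0,0,0],1],[[-0.333,0.167,-0.033],[0,0,0],1],[[-0.333,0.167,-0.033],[0,0,0],1]]'

```text
t: 2.6
ee_pos: [499.2, -148.3, 320.0]
ee_rot: [-3.141, -0.001, 1.572]
wrist_force: [0.1, 0.9, -0.6]
width: 1.0
```

```bash
python3 upd.py -0.333 0.167 -0.033 0; python3 - <<'E'
from h import *
c=optics.calibration("wrist"); p,d=optics.get_image("wrist"); np.savez("w1.npz",p=p,d=d,**c)
cv2.imwrite("pics/w1.png",cv2.resize(p[:,:,::-1],(800,600),interpolation=cv2.INTER_CUBIC))
E
```

```text
t 2.6 cmd [ 499.9 -149.8  320.1] 1.571 meas [ 499.2 -148.3  320. ] [-3.141e+00 -1.000e-03  1.572e+00] F [ 0.1  0.9 -0.6] w 1.0
```

View pics/w1.png

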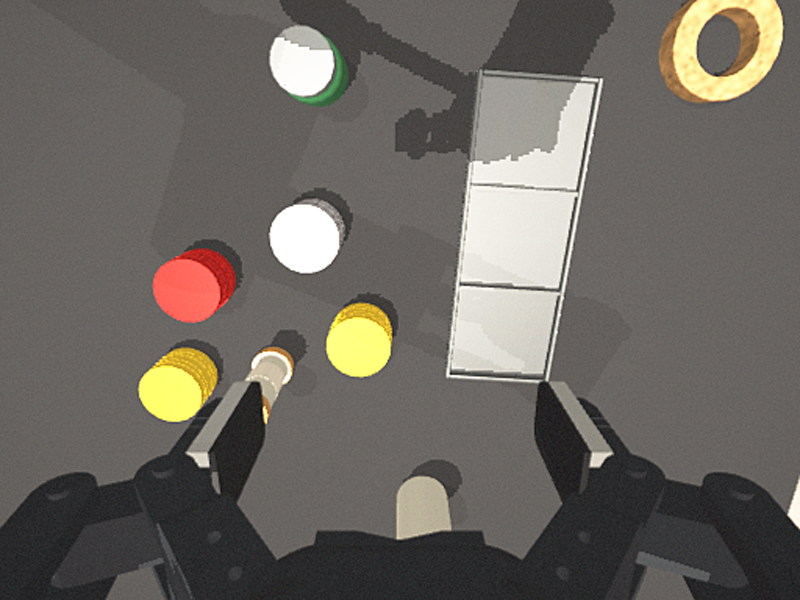

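Wrist view: silver block with grey grooved side at (306,238), tray corners (481,70), (602,79), (548,381), (447,377). The red and yellow look-alikes sit at (190,290), (360,347) and (175,393).

```bash
python3 - <<'E'
from h import *
D=np.load("w1.npz"); p=D['p']; c={k:D[k] for k in('K','origin','attitude')}
f=lambda a,z:pix2z(*((np.array(a)+.5)*.64-.5),z,c)
P=np.array([f(a,14) for a in([481,70],[602,79],[548,381],[447,377])]); print(P.round(1)); print("tray",P.mean(0))
v=P[0]+P[1]-P[2]-P[3]; print("yaw",-np.arctan2(v[0],v[1]),np.linalg.norm(v)/2,np.linalg.norm(P[0]-P[1]),np.linalg.norm(P[2]-P[3]))
m=cv2.inRange(p,(225,)*3,(255,)*3)
mm=np.zeros_like(m); mm[115:180,165:225]=m[115:180,165:225]
k=max(cv2.findContours(mm,0,1)[0],key=cv2.contourArea); e=cv2.minEnclosingCircle(k); print(e, pix2z(*e[0],45,c), 2*e[1]/301*(462-45))
mm*=0; mm[10:65,165:225]=cv2.inRange(p,(150,)*3,(255,)*3)[10:65,165:225]
k=max(cv2.findContours(mm,0,1)[0],key=cv2.contourArea); e=cv2.minEnclosingCircle(k); print("jar",e, pix2z(*e[0],78,c))
for a in ([481,70],[602,79]): pass
cv2.imwrite("pics/w1c.png",cv2.resize(p[35:255,275:395,::-1],(400,733)[:2] if 0 else (327,600),interpolation=cv2.INTER_CUBIC))
E
python3 plan.py 416,-153,120,1.571 416,-153,8,1.571
```

```text
[[ 570.8  -11.7   14. ]
 [ 676.5  -18.7   14. ]
 [ 658.8 -313.1   14. ]
 [ 551.1 -308.6   14. ]]
tray [ 614.28648128 -163.0413947    14.        ]
yaw -0.06305050409000401 296.22450975086736 105.93046061037035 107.72579438521988
((194.71755981445312, 152.03053283691406), 22.60026741027832) [ 415.25273323 -153.0748212    45.        ] 62.620010033794415
jar ((193.78143310546875, 38.33233642578125), 22.838560104370117) [429.02243596 -13.57541748  78.        ]
416,-153,120,1.571 -> [-0.0052, -0.1399, 0.3335] [0, 0, -0.0] rows>=5
416,-153,8,1.571 -> [-0.0052, -0.1399, 0.5202] [0, 0, -0.0] rows>=7
```

View pics/w1c.png

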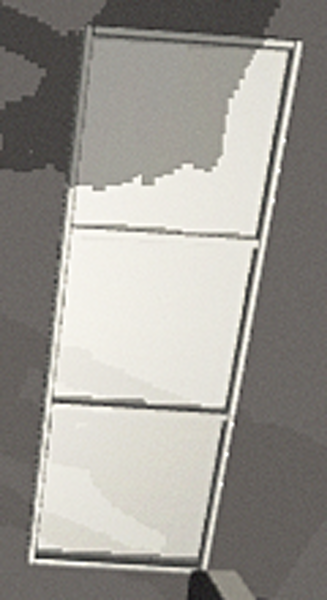

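>>> step_arm --motion '[[[-0.005,-0.141,0.333],[0,0,0],1],[[-0.005,-0.141,0.333],[0,0,0],1],[[-0.005,-0.141,0.333],[0,0,0],1],[[-0.005,-0.141,0.333],[0,0,0],1],[[-0.005,-0.141,0.333],[0,0,0],1],[[-0.005,-0.141,0.333],[0,0,0],1],[[-0.005,-0.141,0.4],[0,0,0],1],[[-0.005,-0.141,0.46],[0,0,0],1],[[-0.005,-0.141,0.5],[0,0,0],1],[[-0.005,-0.141,0.52],[0,0,0],1],[[-0.005,-0.141,0.52],[0,0,0],1],[[-0.005,-0.141,0.52],[0,0,0],-1],[[-0.005,-0.141,0.52],[0,0,0],-1],[[-0.005,-0.141,0.52],[0,0,0],-1],[[-0.005,-0.141,0.52],[0,0,0],-1],[[-0.005,-0.141,0.52],[0,0,0],-1],[[-0.005,-0.141,0.52],[0,0,0],-1],[[-0.005,-0.141,0.52],[0,0,0],-1]]' --newtons 40

```text
t: 4.45
ee_pos: [415.6, -153.0, 9.7]
ee_rot: [3.14, 0.001, 1.571]
wrist_force: [-2.5, 1.4, 5.3]
width: 0.715
```

```bash
python3 upd.py -0.005 -0.141 0.52 0; python3 plan.py 415.4,-153,160,1.571 500,0,160,1.571 615.4,155.8,160,1.571 615.4,155.8,90,1.571
```

```text
t 4.45 cmd [ 415.3 -152.9    8.1] 1.571 meas [ 415.6 -153.     9.7] [3.140e+00 1.000e-03 1.571e+00] F [-2.5  1.4  5.3] w 0.715
415.4,-153,160,1.571 -> [-0.0002, 0.0001, -0.2531] [0, 0, -0.0] rows>=4
500,0,160,1.571 -> [0.2547, 0.1412, -0.2531] [0, 0, -0.0] rows>=5
615.4,155.8,160,1.571 -> [0.5144, 0.3335, -0.2531] [0, 0, -0.0] rows>=8
615.4,155.8,90,1.571 -> [0.5144, 0.3335, -0.1365] [0, 0, -0.0] rows>=8
```

>>> step_arm --motion '[[[0,0,-0.03],[0,0,0],-1],[[0,0,-0.08],[0,0,0],-1],[[0,0,-0.15],[0,0,0],-1],[[0,0,-0.22],[0,0,0],-1],[[0.03,0.02,-0.253],[0,0,0],-1],[[0.08,0.05,-0.253],[0,0,0],-1],[[0.14,0.09,-0.253],[0,0,0],-1],[[0.2,0.13,-0.253],[0,0,0],-1],[[0.26,0.17,-0.253],[0,0,0],-1],[[0.32,0.21,-0.253],[0,0,0],-1],[[0.38,0.25,-0.253],[0,0,0],-1],[[0.44,0.29,-0.253],[0,0,0],-1],[[0.485,0.315,-0.253],[0,0,0],-1],[[0.505,0.328,-0.253],[0,0,0],-1],[[0.5144,0.3335,-0.253],[0,0,0],-1],[[0.5144,0.3335,-0.22],[0,0,0],-1],[[0.5144,0.3335,-0.17],[0,0,0],-1],[[0.5144,0.3335,-0.15],[0,0,0],-1],[[0.5144,0.3335,-0.15],[0,0,0],-1]]'

```text
t: 6.35
ee_pos: [613.1, 154.4, 96.2]
ee_rot: [-3.136, 0.001, 1.57]
wrist_force: [-0.1, -0.4, -3.2]
width: 0.712
```

```bash
python3 upd.py 0.5144 0.3335 -0.15 0; python3 - <<'E'
from h import *
c=optics.calibration("wrist"); p,d=optics.get_image("wrist"); np.savez("w2.npz",p=p,d=d,**c)
a=cv2.resize(p[:,:,::-1],(800,600),interpolation=cv2.INTER_CUBIC)
cv2.imwrite("pics/w2.png",a)
p,d=optics.get_image("scene"); cv2.imwrite("pics/s2.png",cv2.resize(p[150:280,200:360,::-1],(640,520),interpolation=cv2.INTER_CUBIC))
E
```

```text
t 6.35 cmd [615.4 155.8  98.1] 1.571 meas [613.1 154.4  96.2] [-3.136e+00  1.000e-03  1.570e+00] F [-0.1 -0.4 -3.2] w 0.712
```

View pics/w2.png

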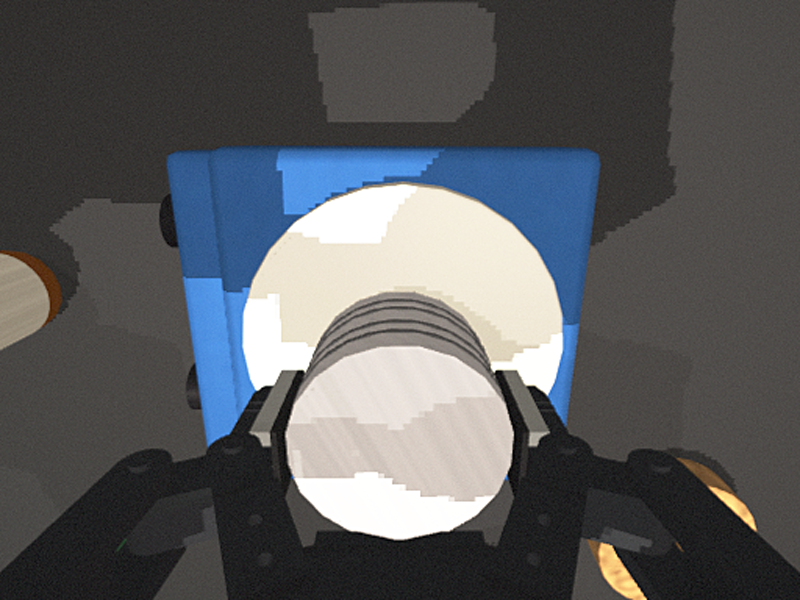

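View pics/s2.png

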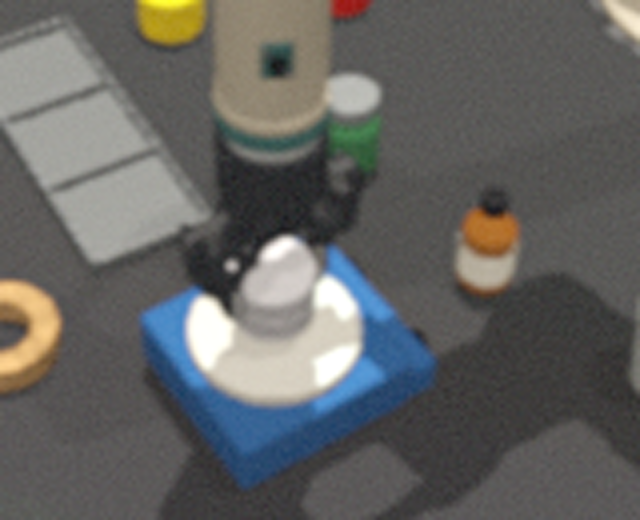

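```bash
cat >> h.py <<'E'
from scipy.optimize import least_squares
def circ(pts,z,c,scale=.64,off=(0,0),r=None):
    P=np.array([pix2z(*((np.array(a)+.5)*scale-.5+np.array(off)),z,c)[:2] for a in pts])
    f=(lambda s:np.hypot(*(P-s[:2]).T)-(r if r else s[2]))
    s=least_squares(f,[*P.mean(0)]+([] if r else [30])); return s.x.round(1),np.abs(s.fun).max().round(1)
E
python3 - <<'E'
from h import *
D=np.load("w2.npz"); c={k:D[k] for k in('K','origin','attitude')}
print("plate",circ([[243,325],[563,325],[403,183],[290,228],[515,228],[255,275],[550,270]],70,c), )
print("block",circ([[286,430],[514,430],[400,540],[400,347],[330,365],[470,365]],136.5,c),circ([[286,430],[514,430],[400,540],[400,347],[330,365],[470,365]],133,c))
s=manip.get_state(); print(s['ee_pos'],s['ee_rot'])
E
```

```text
plate (array([615.9, 156.4,  62.1]), np.float64(0.5))
block (array([615.1, 158.2,  29.1]), np.float64(0.4)) (array([615.1, 155.6,  30.1]), np.float64(0.4))
[615.65337396 155.12185248  98.93674024] [3.14071504e+00 7.93391225e-06 1.57002661e+00]
```

>>> step_arm --motion '[[[0,0.0005,0.01],[0,0,0],-1],[[0,0.0005,0.02],[0,0,0],-1],[[0,0.0005,0.028],[0,0,0],-1],[[0,0.0005,0.033],[0,0,0],-1],[[0,0.0005,0.033],[0,0,0],-1],[[0,0.0005,0.033],[0,0,0],-1],[[0,0.0005,0.033],[0,0,0],1],[[0,0.0005,0.033],[0,0,0],1],[[0,0.0005,0.033],[0,0,0],1],[[0,0.0005,0.033],[0,0,0],1],[[0,0.0005,0.033],[0,0,0],1],[[0,0.0005,0.033],[0,0,0],1],[[0,0.0005,0],[0,0,0],1],[[0,0.0005,-0.05],[0,0,0],1],[[0,0.0005,-0.12],[0,0,0],1],[[0,0.0005,-0.2],[0,0,0],1],[[0,0.0005,-0.2],[0,0,0],1]]'

```text
t: 8.15
ee_pos: [619.7, 156.4, 226.0]
ee_rot: [3.127, -0.002, 1.571]
wrist_force: [0.6, 0.2, 0.2]
width: 0.996
```

```bash
python3 upd.py 0 0.0005 -0.2 0; python3 plan.py 520,180,220,1.571
```

```text
t 8.15 cmd [615.7 155.8 218.1] 1.571 meas [619.7 156.4 226. ] [ 3.127e+00 -2.000e-03  1.571e+00] F [0.6 0.2 0.2] w 0.996
520,180,220,1.571 -> [0.0403, -0.1595, -0.0031] [0, 0, -0.0] rows>=2
```

>>> step_arm --motion '[[[-0.01,-0.07,0],[0,0,0],1],[[-0.01,-0.14,0],[0,0,0],1],[[-0.01,-0.2,0],[0,0,0],1],[[-0.01,-0.22,0],[0,0,0],1],[[-0.01,-0.22,0],[0,0,0],1],[[-0.01,-0.22,0],[0,0,0],1],[[-0.01,-0.22,0],[0,0,0],1]]'

```text
t: 8.85
ee_pos: [485.4, 149.8, 218.1]
ee_rot: [3.14, -0.0, 1.57]
wrist_force: [-0.7, 0.5, -0.3]
width: 0.999
```

```bash
python3 upd.py -0.01 -0.22 0 0; python3 - <<'E'
from h import *
c=optics.calibration("wrist"); p,d=optics.get_image("wrist"); np.savez("w3.npz",p=p,d=d,**c)
cv2.imwrite("pics/w3.png",cv2.resize(p[:,:,::-1],(800,600),interpolation=cv2.INTER_CUBIC))
E
```

```text
t 8.85 cmd [483.7 149.8 218.1] 1.571 meas [485.4 149.8 218.1] [ 3.14 -0.    1.57] F [-0.7  0.5 -0.3] w 0.999
```

View pics/w3.png

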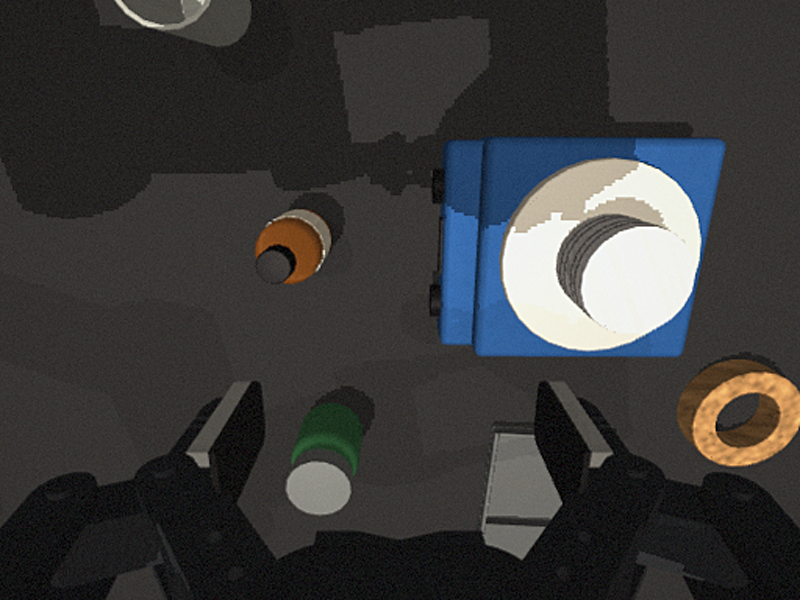

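```bash
python3 - <<'E'
from h import *
D=np.load("w3.npz"); c={k:D[k] for k in('K','origin','attitude')}; p=D['p']
print("cap",circ([[255,264],[296,264],[275,245],[275,283]],95,c))
print("plate",circ([[502,262],[701,250],[603,158],[588,350],[530,192],[665,175],[525,320]],70,c))
b=p[125:225,310:470,::-1]
cv2.imwrite("pics/w3c.png",cv2.resize(np.clip((b.astype(float)-150)*2.4,0,255).astype(np.uint8),(800,500),interpolation=cv2.INTER_CUBIC))
E
python3 plan.py 414,158.5,26,1.571
```

```text
cap (array([415.3, 159.9,  11.6]), np.float64(0.3))
plate (array([614.3, 156.7,  62.1]), np.float64(1.6))
414,158.5,26,1.571 -> [0.0145, -0.1161, 0.3202] [0, 0, -0.0] rows>=5
```

View pics/w3c.png

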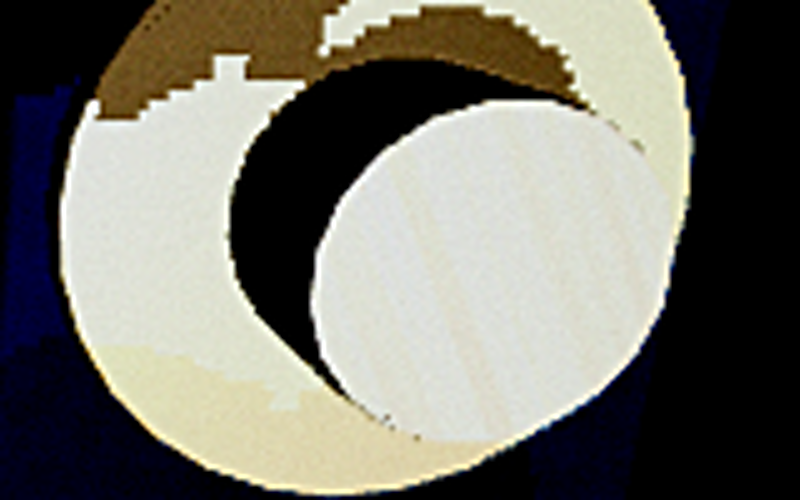

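```bash
python3 - <<'E'
from h import *
D=np.load("w3.npz"); c={k:D[k] for k in('K','origin','attitude')}
print("block",circ([[312,290],[510,99],[375,168],[340,390],[668,270],[470,442],[640,150],[540,425]],115,c,.2,(310,125)))
print("plate",circ([[60,220],[75,310],[150,430],[330,495],[480,460],[690,130],[680,210],[83,120]],70,c,.2,(310,125)))
E
python3 plan.py 414.7,159.2,120,1.571 414.7,159.2,26,1.571
```

```text
block (array([616.3, 155.2,  30.1]), np.float64(0.9))
plate (array([614.4, 155.7,  61.4]), np.float64(0.5))
414.7,159.2,120,1.571 -> [0.0157, -0.115, 0.1635] [0, 0, -0.0] rows>=3
414.7,159.2,26,1.571 -> [0.0157, -0.115, 0.3202] [0, 0, -0.0] rows>=5
```

>>> step_arm --motion '[[[0.01,-0.06,0],[0,0,0],1],[[0.016,-0.1,0],[0,0,0],1],[[0.016,-0.115,0],[0,0,0],1],[[0.016,-0.115,0],[0,0,0],1],[[0.016,-0.115,0.05],[0,0,0],1],[[0.016,-0.115,0.11],[0,0,0],1],[[0.016,-0.115,0.17],[0,0,0],1],[[0.016,-0.115,0.23],[0,0,0],1],[[0.016,-0.115,0.28],[0,0,0],1],[[0.016,-0.115,0.31],[0,0,0],1],[[0.016,-0.115,0.32],[0,0,0],1],[[0.016,-0.115,0.32],[0,0,0],1],[[0.016,-0.115,0.32],[0,0,0],-1],[[0.016,-0.115,0.32],[0,0,0],-1],[[0.016,-0.115,0.32],[0,0,0],-1],[[0.016,-0.115,0.32],[0,0,0],-1],[[0.016,-0.115,0.32],[0,0,0],-1],[[0.016,-0.115,0.32],[0,0,0],-1],[[0.016,-0.115,0.32],[0,0,0],-1],[[0.016,-0.115,0.32],[0,0,0],-1]]' --newtons 30

```text
t: 10.9
ee_pos: [414.8, 159.4, 27.2]
ee_rot: [3.14, -0.0, 1.571]
wrist_force: [-2.0, -0.3, 6.0]
width: 0.505
```

```bash
python3 upd.py 0.016 -0.115 0.32 0;  python3 plan.py 414.7,159.2,190,1.571 615.7,156,190,1.571 615.7,156,150,1.571
python3 - <<'E'
from h import *
c=optics.calibration("wrist"); p,d=optics.get_image("wrist"); np.savez("w4.npz",p=p,d=d,**c)
cv2.imwrite("pics/w4.png",cv2.resize(p[:,:,::-1],(800,600),interpolation=cv2.INTER_CUBIC))
E
```

```text
t 10.9 cmd [414.7 159.4  26.1] 1.571 meas [414.8 159.4  27.2] [ 3.14  -0.     1.571] F [-2.  -0.3  6. ] w 0.505
414.7,159.2,190,1.571 -> [-0.0003, 0.0, -0.2731] [0, 0, -0.0] rows>=4
615.7,156,190,1.571 -> [-0.0057, 0.335, -0.2731] [0, 0, -0.0] rows>=6
615.7,156,150,1.571 -> [-0.0057, 0.335, -0.2065] [0, 0, -0.0] rows>=5
```

View pics/w4.png

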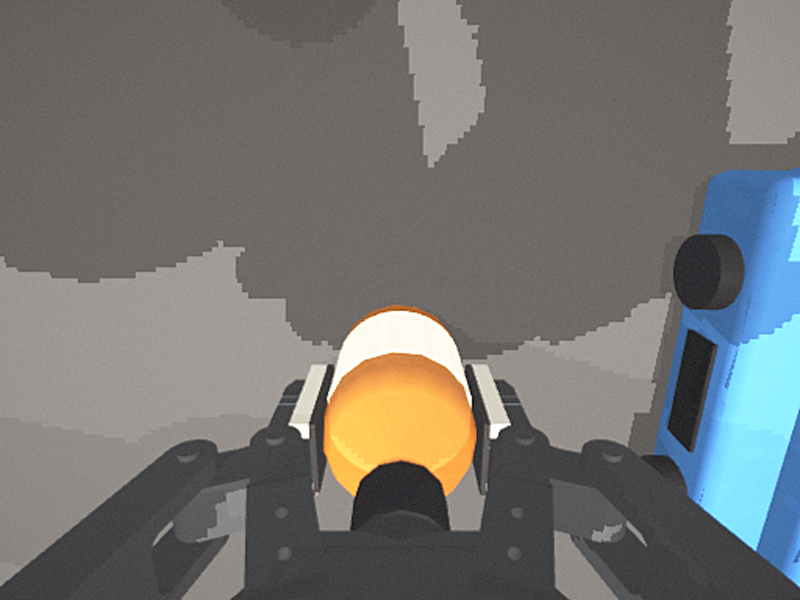

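The bottle is gripped, upright and centred between the pads at (400,430).

>>> step_arm --motion '[[[0,0,-0.02],[0,0,0],-1],[[0,0,-0.06],[0,0,0],-1],[[0,0,-0.12],[0,0,0],-1],[[0,0,-0.19],[0,0,0],-1],[[0,0,-0.25],[0,0,0],-1],[[0,0.02,-0.273],[0,0,0],-1],[[0,0.06,-0.273],[0,0,0],-1],[[-0.002,0.11,-0.273],[0,0,0],-1],[[-0.003,0.16,-0.273],[0,0,0],-1],[[-0.004,0.21,-0.273],[0,0,0],-1],[[-0.005,0.26,-0.273],[0,0,0],-1],[[-0.006,0.3,-0.273],[0,0,0],-1],[[-0.006,0.325,-0.273],[0,0,0],-1],[[-0.006,0.335,-0.273],[0,0,0],-1],[[-0.006,0.335,-0.26],[0,0,0],-1],[[-0.006,0.335,-0.23],[0,0,0],-1],[[-0.006,0.335,-0.21],[0,0,0],-1],[[-0.006,0.335,-0.205],[0,0,0],-1],[[-0.006,0.335,-0.205],[0,0,0],-1],[[-0.006,0.335,-0.205],[0,0,0],-1]]'

```text
t: 12.95
ee_pos: [615.7, 155.8, 149.7]
ee_rot: [3.141, -0.0, 1.571]
wrist_force: [-0.0, 0.1, -1.8]
width: 0.504
```

```bash
python3 upd.py -0.006 0.335 -0.205 0
python3 - <<'E'
from h import *
c=optics.calibration("wrist"); p,d=optics.get_image("wrist"); np.savez("w5.npz",p=p,d=d,**c)
cv2.imwrite("pics/w5.png",cv2.resize(p[:,:,::-1],(800,600),interpolation=cv2.INTER_CUBIC))
E
```

```text
t 12.95 cmd [615.7 155.8 149.1] 1.571 meas [615.7 155.8 149.7] [ 3.141 -0.     1.571] F [-0.   0.1 -1.8] w 0.504
```

View pics/w5.png

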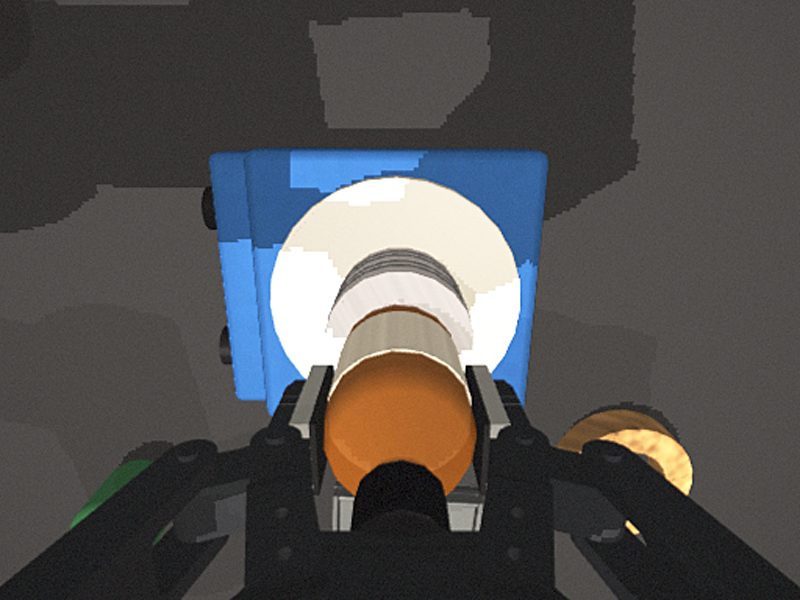

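```bash
python3 - <<'E'
from h import *
D=np.load("w5.npz"); c={k:D[k] for k in('K','origin','attitude')};p=D['p']
cv2.imwrite("pics/w5c.png",cv2.resize(p[100:260,160:350,::-1],(760,640)[:2] if 0 else (712,600),interpolation=cv2.INTER_CUBIC))
print("block",circ([[328,322],[472,322],[400,271],[350,285],[452,287]],115,c),circ([[328,322],[472,322],[400,271],[350,285],[452,287]],115,c,r=31))
print("plate",circ([[271,300],[521,300],[398,178],[305,220],[490,222]],70,c))
E
```

```text
block (array([617.6, 156.6,  30.3]), np.float64(0.7)) (array([617.6, 155.7]), np.float64(0.6))
plate (array([615.8, 155. ,  62.1]), np.float64(0.9))
```

View pics/w5c.png

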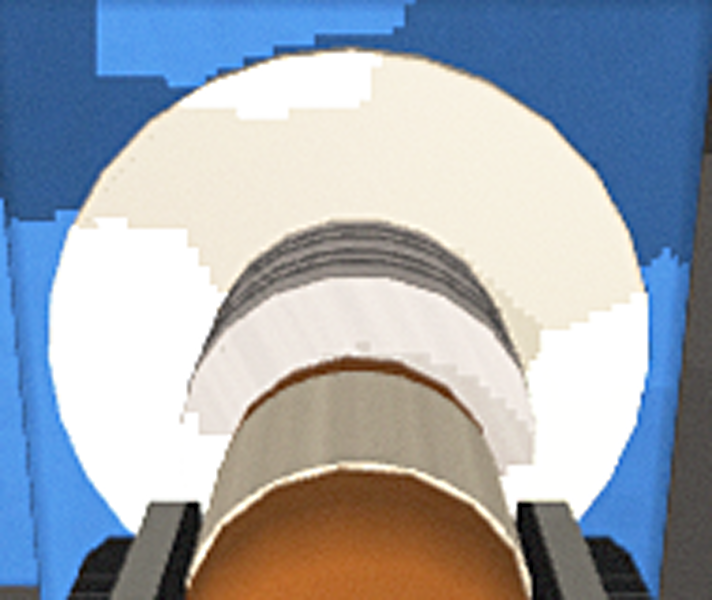

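>>> step_arm --motion '[[[0,0,0.005],[0,0,0],-1],[[0,0,0.009],[0,0,0],-1],[[0,0,0.012],[0,0,0],-1],[[0,0,0.0133],[0,0,0],-1],[[0,0,0.0133],[0,0,0],-1],[[0,0,0.0133],[0,0,0],-1],[[0,0,0.0133],[0,0,0],0.5],[[0,0,0.0133],[0,0,0],1],[[0,0,0.0133],[0,0,0],1],[[0,0,0.0133],[0,0,0],1],[[0,0,0.0133],[0,0,0],1],[[0,0,0.0133],[0,0,0],1],[[0,0,-0.01],[0,0,0],1],[[0,0,-0.05],[0,0,0],1],[[0,0,-0.1],[0,0,0],1],[[0,0,-0.15],[0,0,0],1],[[0,0,-0.2],[0,0,0],1],[[0,0,-0.22],[0,0,0],1],[[0,0,-0.22],[0,0,0],1]]'

```text
t: 14.9
ee_pos: [616.5, 155.9, 283.0]
ee_rot: [3.138, -0.001, 1.571]
wrist_force: [0.5, -1.1, -0.4]
width: 0.998
```

```bash
python3 upd.py 0 0 -0.22 0
python3 - <<'E'
from h import *
c=optics.calibration("wrist"); p,d=optics.get_image("wrist"); np.savez("w6.npz",p=p,d=d,**c)
cv2.imwrite("pics/w6.png",cv2.resize(p[:,:,::-1],(800,600),interpolation=cv2.INTER_CUBIC))
E
python3 plan.py 480,-100,281,1.571 365,-260,281,1.571 
```

```text
t 14.9 cmd [615.7 155.8 281.1] 1.571 meas [616.5 155.9 283. ] [ 3.138e+00 -1.000e-03  1.571e+00] F [ 0.5 -1.1 -0.4] w 0.998
480,-100,281,1.571 -> [-0.4263, -0.2262, 0.0002] [0, 0, -0.0] rows>=6
365,-260,281,1.571 -> [-0.6929, -0.4179, 0.0002] [0, 0, -0.0] rows>=10
```

View pics/w6.png

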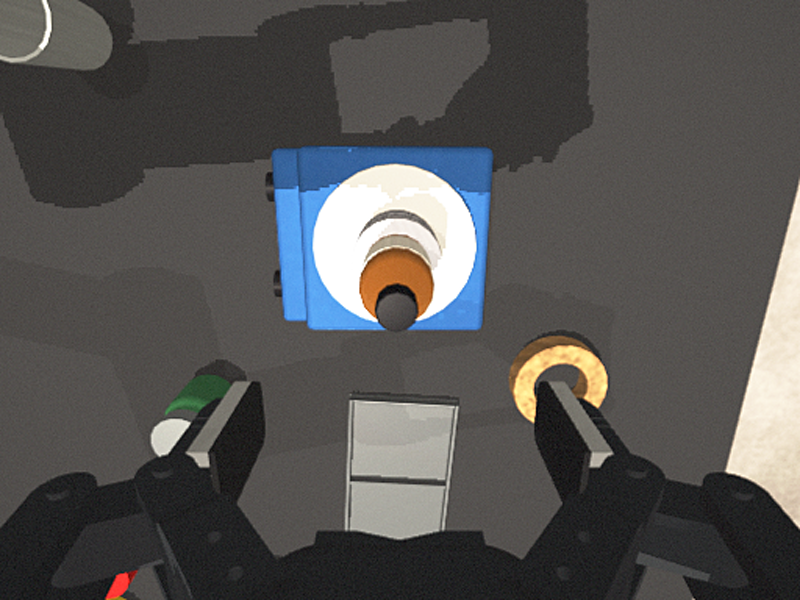

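The bottle stands on the block, with its cap at (397,308). Next I view the cartridge.

>>> step_arm --motion '[[[-0.843,-0.36,0],[0,0,0],1],[[-0.843,-0.36,0],[0,0,0],1],[[-0.843,-0.36,0],[0,0,0],1],[[-0.843,-0.36,0],[0,0,0],1],[[-0.843,-0.36,0],[0,0,0],1],[[-0.843,-0.36,0],[0,0,0],1],[[-0.843,-0.36,0],[0,0,0],1],[[-0.843,-0.36,0],[0,0,0],1],[[-0.843,-0.36,0],[0,0,0],1],[[-0.843,-0.36,0],[0,0,0],1],[[-0.843,-0.36,0],[0,0,0],1],[[-0.843,-0.36,0],[0,0,0],1],[[-0.843,-0.36,0],[0,0,0],1],[[-0.843,-0.36,0],[0,0,0],1],[[-0.843,-0.36,0],[0,0,0],1]]'

```text
t: 16.45
ee_pos: [400.0, -348.5, 280.5]
ee_rot: [-3.141, -0.001, 1.573]
wrist_force: [0.1, -0.6, 0.5]
width: 1.001
```

```bash
python3 upd.py -0.843 -0.36 0 0
python3 - <<'E'
from h import *
c=optics.calibration("wrist"); p,d=optics.get_image("wrist"); np.savez("w7.npz",p=p,d=d,**c)
cv2.imwrite("pics/w7.png",cv2.resize(p[:,:,::-1],(800,600),interpolation=cv2.INTER_CUBIC))
c=optics.calibration("top"); p,d=optics.get_image("top"); np.savez("t7.npz",p=p,d=d)
cv2.imwrite("pics/t7.png",cv2.resize(p[110:270,120:440,::-1],(800,400),interpolation=cv2.INTER_CUBIC))
E
```

```text
t 16.45 cmd [ 399.8 -350.   281.1] 1.571 meas [ 400.  -348.5  280.5] [-3.141e+00 -1.000e-03  1.573e+00] F [ 0.1 -0.6  0.5] w 1.001
```

View pics/w7.png

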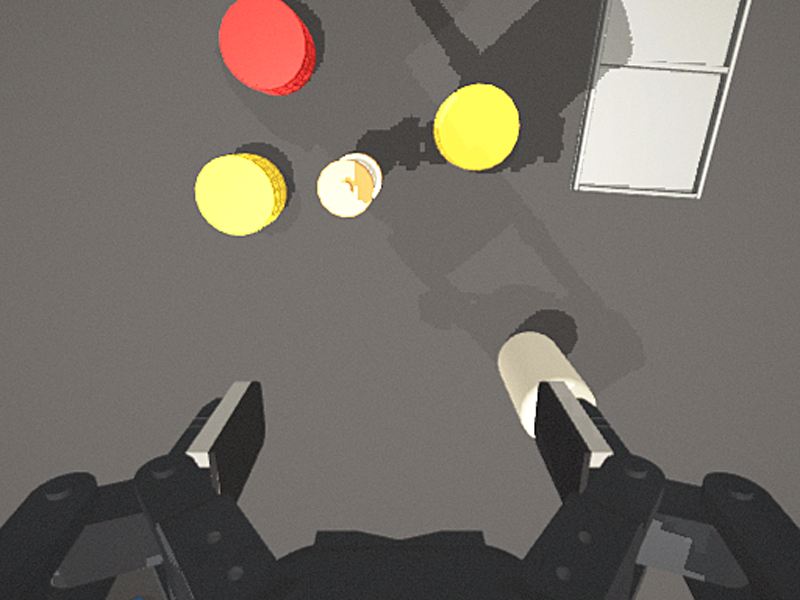

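View pics/t7.png

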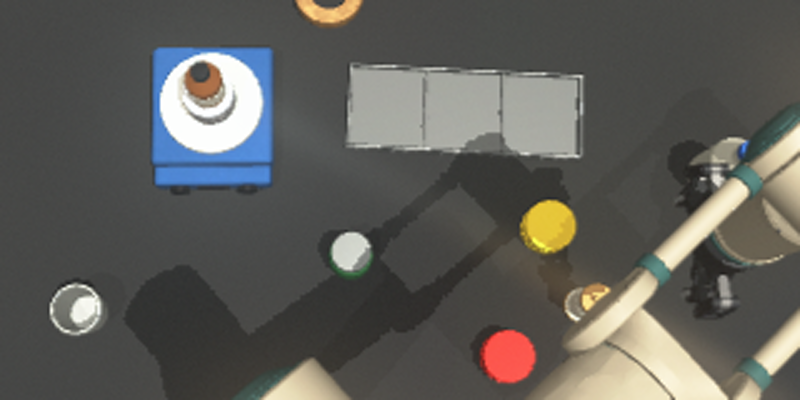

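```bash
python3 - <<'E'
from h import *
D=np.load("w7.npz"); c={k:D[k] for k in('K','origin','attitude')};p=D['p']
cv2.imwrite("pics/w7c.png",cv2.resize(p[85:150,190:260,::-1],(646,600),interpolation=cv2.INTER_CUBIC))
print("cap",circ([[317,187],[376,187],[347,158],[347,217]],100,c))
D=np.load("w1.npz")
E
python3 plan.py 364,-300,200,1.571 364,-300,45,1.571 
```

```text
cap (array([ 365.7, -300.4,   19.6]), np.float64(0.2))
364,-300,200,1.571 -> [0.0834, -0.0596, 0.1352] [0, 0, -0.0] rows>=3
364,-300,45,1.571 -> [0.0834, -0.0596, 0.3935] [0, 0, -0.0] rows>=5
```

View pics/w7c.png

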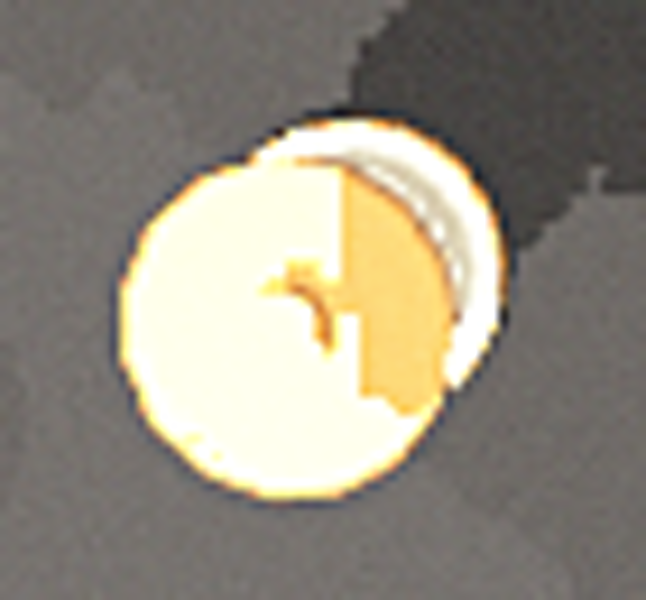

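>>> step_arm --motion '[[[0.04,-0.03,0],[0,0,0],0.4],[[0.075,-0.055,0],[0,0,0],0.4],[[0.083,-0.057,0.02],[0,0,0],0.4],[[0.083,-0.057,0.08],[0,0,0],0.4],[[0.083,-0.057,0.14],[0,0,0],0.4],[[0.083,-0.057,0.2],[0,0,0],0.4],[[0.083,-0.057,0.26],[0,0,0],0.4],[[0.083,-0.057,0.32],[0,0,0],0.4],[[0.083,-0.057,0.37],[0,0,0],0.4],[[0.083,-0.057,0.392],[0,0,0],0.4],[[0.083,-0.057,0.392],[0,0,0],0.4],[[0.083,-0.057,0.392],[0,0,0],0.4],[[0.083,-0.057,0.392],[0,0,0],-1],[[0.083,-0.057,0.392],[0,0,0],-1],[[0.083,-0.057,0.392],[0,0,0],-1],[[0.083,-0.057,0.392],[0,0,0],-1],[[0.083,-0.057,0.392],[0,0,0],-1],[[0.083,-0.057,0.392],[0,0,0],-1],[[0.083,-0.057,0.392],[0,0,0],-1]]'

```text
t: 18.45
ee_pos: [366.0, -300.7, 46.9]
ee_rot: [3.14, 0.001, 1.571]
wrist_force: [-0.4, 1.8, 6.9]
width: 0.393
```

```bash
python3 upd.py 0.083 -0.057 0.392 0
python3 - <<'E'
from h import *
c=optics.calibration("wrist"); p,d=optics.get_image("wrist"); np.savez("w8.npz",p=p,d=d,**c)
cv2.imwrite("pics/w8.png",cv2.resize(p[:,:,::-1],(800,600),interpolation=cv2.INTER_CUBIC))
E
python3 plan.py 365.5,-300,120,1.571 480,-230,130,1.51 614.5,-163.2,130,1.51 614.5,-163.2,62,1.51
```

```text
t 18.45 cmd [ 365.6 -300.2   45.9] 1.571 meas [ 366.  -300.7   46.9] [3.140e+00 1.000e-03 1.571e+00] F [-0.4  1.8  6.9] w 0.393
365.5,-300,120,1.571 -> [0.0004, -0.0001, -0.1235] [0, 0, -0.0] rows>=2
480,-230,130,1.51 -> [0.117, 0.1908, -0.1401] [0, 0, 0.0194] rows>=4
614.5,-163.2,130,1.51 -> [0.2283, 0.4149, -0.1401] [0, 0, 0.0194] rows>=6
614.5,-163.2,62,1.51 -> [0.2283, 0.4149, -0.0268] [0, 0, 0.0194] rows>=6
```

View pics/w8.png

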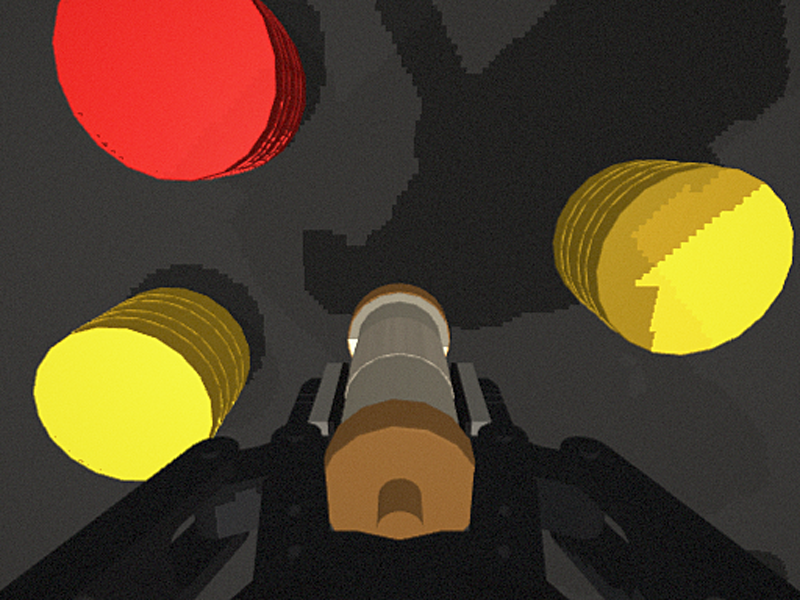

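The cartridge is gripped centrally at (400,430). Carrying it to the middle bay.

>>> step_arm --motion '[[[0,0,-0.02],[0,0,0],-1],[[0,0,-0.06],[0,0,0],-1],[[0,0,-0.11],[0,0,0],-1],[[0.01,0.02,-0.14],[0,0,0.0194],-1],[[0.03,0.06,-0.14],[0,0,0.0194],-1],[[0.06,0.11,-0.14],[0,0,0.0194],-1],[[0.088,0.16,-0.14],[0,0,0.0194],-1],[[0.116,0.21,-0.14],[0,0,0.0194],-1],[[0.143,0.26,-0.14],[0,0,0.0194],-1],[[0.171,0.31,-0.14],[0,0,0.0194],-1],[[0.198,0.36,-0.14],[0,0,0.0194],-1],[[0.217,0.395,-0.14],[0,0,0.0194],-1],[[0.2283,0.415,-0.14],[0,0,0.0194],-1],[[0.2283,0.415,-0.12],[0,0,0.0194],-1],[[0.2283,0.415,-0.08],[0,0,0.0194],-1],[[0.2283,0.415,-0.045],[0,0,0.0194],-1],[[0.2283,0.415,-0.035],[0,0,0.0194],-1],[[0.2283,0.415,-0.035],[0,0,0.0194],-1],[[0.2283,0.415,-0.035],[0,0,0.0194],-1]]'

```text
t: 20.4
ee_pos: [614.3, -164.0, 67.5]
ee_rot: [3.141, 0.0, 1.509]
wrist_force: [-0.3, -1.2, -0.3]
width: 0.399
```

```bash
python3 upd.py 0.2283 0.415 -0.035 0.0194
python3 - <<'E'
from h import *
c=optics.calibration("wrist"); p,d=optics.get_image("wrist"); np.savez("w9.npz",p=p,d=d,**c)
cv2.imwrite("pics/w9.png",cv2.resize(p[:,:,::-1],(800,600),interpolation=cv2.INTER_CUBIC))
E
```

```text
t 20.4 cmd [ 614.5 -163.2   66.9] 1.51 meas [ 614.3 -164.    67.5] [3.141 0.    1.509] F [-0.3 -1.2 -0.3] w 0.399
```

View pics/w9.png

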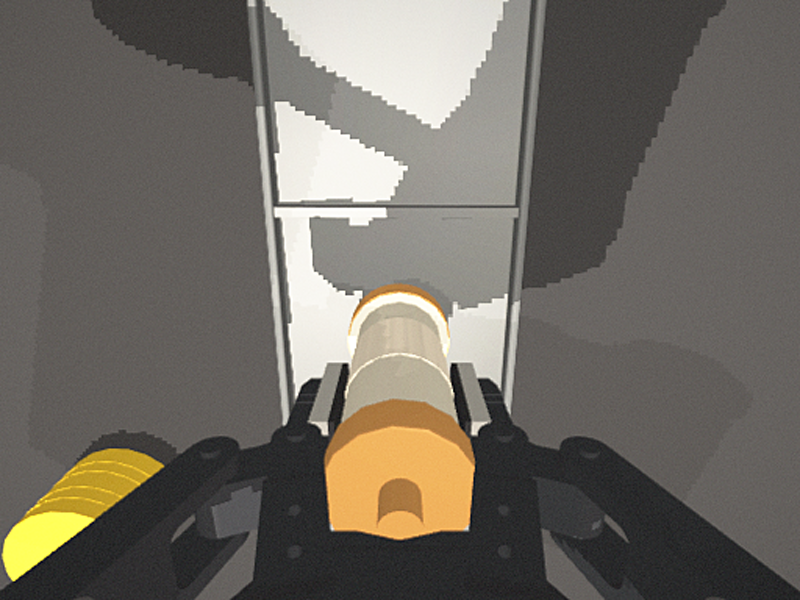

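```bash
python3 - <<'E'
from h import *
D=np.load("w9.npz"); c={k:D[k] for k in('K','origin','attitude')}
f=lambda a,z:pix2z(*((np.array(a)+.5)*.64-.5),z,c)
T=np.array([614.5,-163.2]); th=-.061; A=np.array([[np.cos(th),-np.sin(th)],[np.sin(th),np.cos(th)]])
for n,a in dict(div=[395,207],L=[266,200],R=[524,200],L2=[281,380],R2=[514,380]).items():
    q=f(a,14)[:2]; print(n,q.round(1),"tray-local",((q-T)@A).round(1))
E
```

```text
div [ 617.4 -111.5] tray-local [-0.3 51.7]
L [ 564.8 -105.4] tray-local [-53.1  54.6]
R [ 670.3 -111.9] tray-local [52.6 54.6]
L2 [ 559.5 -187.8] tray-local [-53.4 -27.9]
R2 [ 667.4 -194.4] tray-local [ 54.7 -28. ]
```

>>> step_arm --motion '[[[0,0,0.008],[0,0,0],-1],[[0,0,0.016],[0,0,0],-1],[[0,0,0.023],[0,0,0],-1],[[0,0,0.027],[0,0,0],-1],[[0,0,0.0283],[0,0,0],-1],[[0,0,0.0283],[0,0,0],-1],[[0,0,0.0283],[0,0,0],-1],[[0,0,0.0283],[0,0,0],0.4],[[0,0,0.0283],[0,0,0],0.7],[[0,0,0.0283],[0,0,0],0.7],[[0,0,0.0283],[0,0,0],0.7],[[0,0,0.0283],[0,0,0],0.7],[[0,0,0],[0,0,0],0.7],[[0,0,-0.05],[0,0,0],0.7],[[0,0,-0.11],[0,0,0],0.7],[[0,0,-0.18],[0,0,0],0.7],[[0,0,-0.25],[0,0,0],1],[[0,0,-0.3],[0,0,0],1],[[0,0,-0.3],[0,0,0],1]]'

```text
t: 22.35
ee_pos: [616.9, -164.2, 252.6]
ee_rot: [3.131, 0.003, 1.51]
wrist_force: [-0.3, -0.5, 0.7]
width: 1.001
```

```bash
python3 upd.py 0 0 -0.3 0
python3 plan.py 460,200,247,1.571
```

```text
t 22.35 cmd [ 614.5 -163.2  246.9] 1.51 meas [ 616.9 -164.2  252.6] [3.131e+00 3.000e-03 1.510e+00] F [-0.3 -0.5  0.7] w 1.001
460,200,247,1.571 -> [0.5886, -0.2939, -0.0001] [0, 0, -0.0194] rows>=8
```

>>> step_arm --motion '[[[0.632,-0.397,0],[0,0,-0.0194],1],[[0.632,-0.397,0],[0,0,-0.0194],1],[[0.632,-0.397,0],[0,0,-0.0194],1],[[0.632,-0.397,0],[0,0,-0.0194],1],[[0.632,-0.397,0],[0,0,-0.0194],1],[[0.632,-0.397,0],[0,0,-0.0194],1],[[0.632,-0.397,0],[0,0,-0.0194],1],[[0.632,-0.397,0],[0,0,-0.0194],1],[[0.632,-0.397,0],[0,0,-0.0194],1],[[0.632,-0.397,0],[0,0,-0.0194],1],[[0.632,-0.397,0],[0,0,-0.0194],1],[[0.632,-0.397,0],[0,0,-0.0194],1],[[0.632,-0.397,0],[0,0,-0.0194],1],[[0.632,-0.397,0],[0,0,-0.0194],1],[[0.632,-0.397,0],[0,0,-0.0194],1]]'

```text
t: 23.85
ee_pos: [400.3, 228.8, 246.8]
ee_rot: [-3.142, 0.0, 1.569]
wrist_force: [0.2, -0.6, 0.5]
width: 1.0
```

```bash
python3 upd.py 0.632 -0.397 0 -0.0194
python3 - <<'E'
from h import *
c=optics.calibration("wrist"); p,d=optics.get_image("wrist"); np.savez("w10.npz",p=p,d=d,**c)
cv2.imwrite("pics/w10.png",cv2.resize(p[:,:,::-1],(800,600),interpolation=cv2.INTER_CUBIC))
E
```

```text
t 23.85 cmd [399.8 229.8 246.9] 1.571 meas [400.3 228.8 246.8] [-3.142  0.     1.569] F [ 0.2 -0.6  0.5] w 1.0
```

View pics/w10.png

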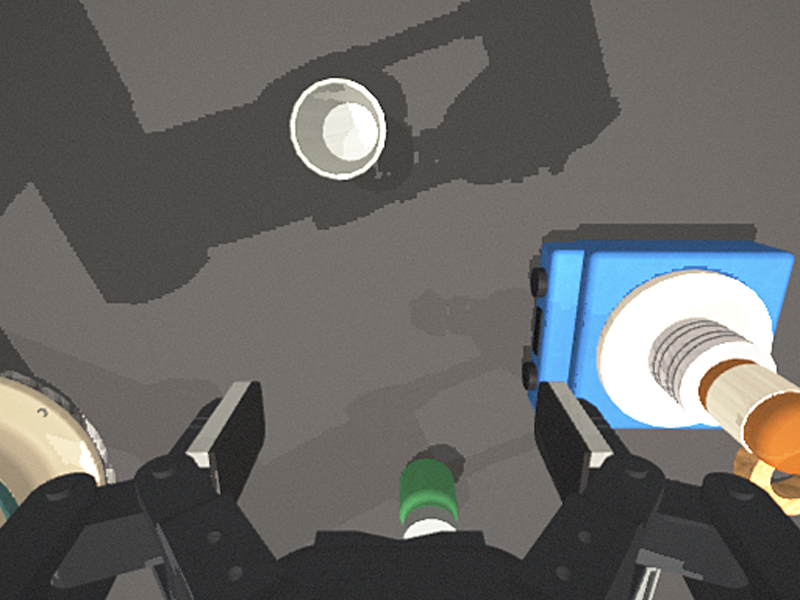

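```bash
python3 - <<'E'
from h import *
D=np.load("w10.npz"); c={k:D[k] for k in('K','origin','attitude')}
print("rim",circ([[290,128],[386,128],[338,78],[338,180]],80,c))
E
python3 plan.py 364.5,314,110,1.571 364.5,314,32,1.571
```

```text
rim (array([363.9, 313. ,  29.8]), np.float64(0.1))
364.5,314,110,1.571 -> [0.1404, -0.0588, 0.2282] [0, 0, -0.0] rows>=4
364.5,314,32,1.571 -> [0.1404, -0.0588, 0.3582] [0, 0, -0.0] rows>=5
```

>>> step_arm --motion '[[[0.06,-0.03,0],[0,0,0],1],[[0.11,-0.05,0],[0,0,0],1],[[0.1387,-0.0597,0],[0,0,0],1],[[0.1387,-0.0597,0.03],[0,0,0],1],[[0.1387,-0.0597,0.09],[0,0,0],1],[[0.1387,-0.0597,0.15],[0,0,0],1],[[0.1387,-0.0597,0.21],[0,0,0],1],[[0.1387,-0.0597,0.27],[0,0,0],1],[[0.1387,-0.0597,0.32],[0,0,0],1],[[0.1387,-0.0597,0.35],[0,0,0],1],[[0.1387,-0.0597,0.358],[0,0,0],1],[[0.1387,-0.0597,0.358],[0,0,0],1],[[0.1387,-0.0597,0.358],[0,0,0],-1],[[0.1387,-0.0597,0.358],[0,0,0],-1],[[0.1387,-0.0597,0.358],[0,0,0],-1],[[0.1387,-0.0597,0.358],[0,0,0],-1],[[0.1387,-0.0597,0.358],[0,0,0],-1],[[0.1387,-0.0597,0.358],[0,0,0],-1],[[0.1387,-0.0597,0.358],[0,0,0],-1]]' --newtons 40

```text
t: 25.8
ee_pos: [364.6, 313.6, 33.7]
ee_rot: [3.139, -0.002, 1.571]
wrist_force: [-1.2, -1.0, 5.7]
width: 0.681
```

```bash
python3 upd.py 0.1387 -0.0597 0.358 0
python3 - <<'E'
from h import *
c=optics.calibration("wrist"); p,d=optics.get_image("wrist")
cv2.imwrite("pics/w11.png",cv2.resize(p[:,:,::-1],(800,600),interpolation=cv2.INTER_CUBIC))
import numpy as np
th=-.061; print(614.5-np.sin(th)*98.7,-163.2+np.cos(th)*98.7,614.5+np.sin(th)*98.7,-163.2-np.cos(th)*98.7)
E
python3 plan.py 364,313,180,1.571  360,100,180,1.571 450,-20,180,1.51 620.5,-64.7,180,1.51 620.5,-64.7,56,1.51
```

```text
t 25.8 cmd [364.  313.   32.1] 1.571 meas [364.6 313.6  33.7] [ 3.139e+00 -2.000e-03  1.571e+00] F [-1.2 -1.   5.7] w 0.681
620.5169668571689 -64.68357441604098 608.4830331428311 -261.716425583959
364,313,180,1.571 -> [0.0, 0.0, -0.2465] [0, 0, -0.0] rows>=3
360,100,180,1.571 -> [-0.355, -0.0067, -0.2465] [0, 0, -0.0] rows>=6
450,-20,180,1.51 -> [-0.555, 0.1433, -0.2465] [0, 0, 0.0194] rows>=8
620.5,-64.7,180,1.51 -> [-0.6295, 0.4274, -0.2465] [0, 0, 0.0194] rows>=10
620.5,-64.7,56,1.51 -> [-0.6295, 0.4274, -0.0398] [0, 0, 0.0194] rows>=10
```

View pics/w11.png

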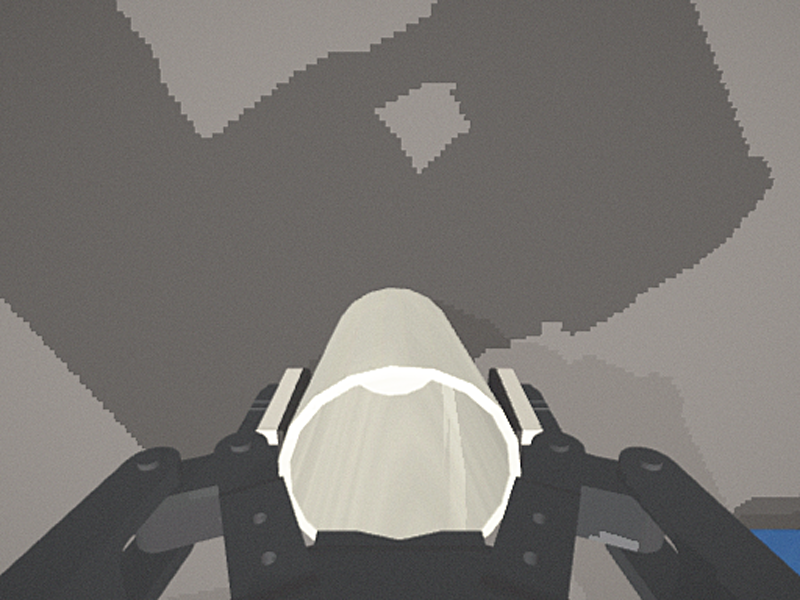

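The beaker is gripped upright and centred, with its rim at (400,450).

>>> step_arm --motion '[[[0,0,-0.02],[0,0,0],-1],[[0,0,-0.07],[0,0,0],-1],[[0,0,-0.14],[0,0,0],-1],[[0,0,-0.2],[0,0,0],-1],[[-0.02,0,-0.24],[0,0,0],-1],[[-0.07,0,-0.2465],[0,0,0],-1],[[-0.13,0,-0.2465],[0,0,0],-1],[[-0.19,0,-0.2465],[0,0,0],-1],[[-0.25,0,-0.2465],[0,0,0],-1],[[-0.31,0.01,-0.2465],[0,0,0],-1],[[-0.37,0.03,-0.2465],[0,0,0],-1],[[-0.43,0.06,-0.2465],[0,0,0.0194],-1],[[-0.49,0.1,-0.2465],[0,0,0.0194],-1],[[-0.54,0.15,-0.2465],[0,0,0.0194],-1],[[-0.57,0.2,-0.2465],[0,0,0.0194],-1],[[-0.59,0.26,-0.2465],[0,0,0.0194],-1],[[-0.605,0.32,-0.2465],[0,0,0.0194],-1],[[-0.619,0.37,-0.2465],[0,0,0.0194],-1],[[-0.627,0.41,-0.2465],[0,0,0.0194],-1],[[-0.6295,0.4274,-0.2465],[0,0,0.0194],-1]]'

```text
t: 27.85
ee_pos: [622.5, -65.5, 180.0]
ee_rot: [3.14, 0.0, 1.509]
wrist_force: [-0.3, 0.0, -1.3]
width: 0.675
```

```bash
python3 upd.py -0.6295 0.4274 -0.2465 0.0194
python3 plan.py 620.5,-64.7,56,1.51
```

```text
t 27.85 cmd [620.5 -64.7 180. ] 1.51 meas [622.5 -65.5 180. ] [3.14  0.    1.509] F [-0.3  0.  -1.3] w 0.675
620.5,-64.7,56,1.51 -> [-0.0, 0.0, 0.2067] [0, 0, 0.0] rows>=3
```

>>> step_arm --motion '[[[0,0,0.04],[0,0,0],-1],[[0,0,0.09],[0,0,0],-1],[[0,0,0.14],[0,0,0],-1],[[0,0,0.18],[0,0,0],-1],[[0,0,0.2],[0,0,0],-1],[[0,0,0.2],[0,0,0],-1],[[0,0,0.2],[0,0,0],-1]]'

```text
t: 28.55
ee_pos: [620.9, -64.8, 61.1]
ee_rot: [3.14, 0.0, 1.51]
wrist_force: [0.1, 0.1, -1.3]
width: 0.673
```

```bash
python3 upd.py 0 0 0.2 0
python3 - <<'E'
from h import *
c=optics.calibration("wrist"); p,d=optics.get_image("wrist"); np.savez("w12.npz",p=p,d=d,**c)
cv2.imwrite("pics/w12.png",cv2.resize(p[:,:,::-1],(800,600),interpolation=cv2.INTER_CUBIC))
E
```

```text
t 28.55 cmd [620.5 -64.7  60. ] 1.51 meas [620.9 -64.8  61.1] [3.14 0.   1.51] F [ 0.1  0.1 -1.3] w 0.673
```

View pics/w12.png

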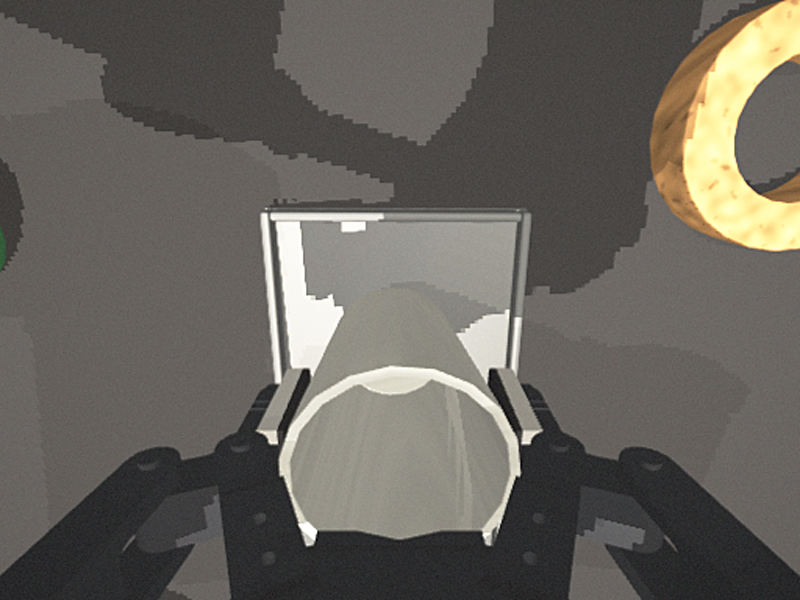

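```bash
python3 - <<'E'
from h import *
D=np.load("w12.npz"); c={k:D[k] for k in('K','origin','attitude')}
f=lambda a,z:pix2z(*((np.array(a)+.5)*.64-.5),z,c)
T=np.array([614.5,-163.2]); th=-.061; A=np.array([[np.cos(th),-np.sin(th)],[np.sin(th),np.cos(th)]])
for n,a in dict(outer=[395,210],inner=[395,221],L=[262,212],R=[530,212],L2=[276,360],R2=[519,360]).items():
    q=f(a,14)[:2]; print(n,((q-T)@A).round(1))
E
```

```text
outer [  0.3 150.9]
inner [  0.3 146.5]
L [-52.8 150. ]
R [ 54.2 150.1]
L2 [-52.5  84.9]
R2 [55.  84.9]
```

>>> step_arm --motion '[[[0,0.001,0.01],[0,0,0],-1],[[0,0.001,0.02],[0,0,0],-1],[[0,0.001,0.03],[0,0,0],-1],[[0,0.001,0.037],[0,0,0],-1],[[0,0.001,0.0398],[0,0,0],-1],[[0,0.001,0.0398],[0,0,0],-1],[[0,0.001,0.0398],[0,0,0],-1],[[0,0.001,0.0398],[0,0,0],1],[[0,0.001,0.0398],[0,0,0],1],[[0,0.001,0.0398],[0,0,0],1],[[0,0.001,0.0398],[0,0,0],1],[[0,0.001,0.0398],[0,0,0],1],[[0,0.001,0.02],[0,0,0],1],[[0,0.001,-0.03],[0,0,0],1],[[0,0.001,-0.09],[0,0,0],1],[[0,0.001,-0.16],[0,0,0],1],[[0,0.001,-0.23],[0,0,0],1],[[0,0.001,-0.28],[0,0,0],1],[[0,0.001,-0.28],[0,0,0],1]]'

```text
t: 30.5
ee_pos: [623.8, -65.4, 234.8]
ee_rot: [3.13, 0.002, 1.51]
wrist_force: [-0.1, -0.1, 0.4]
width: 1.0
```

```bash
python3 upd.py 0 0.001 -0.28 0
python3 plan.py 460,-70,228,1.571
```

```text
t 30.5 cmd [621.1 -64.7 228. ] 1.51 meas [623.8 -65.4 234.8] [3.13e+00 2.00e-03 1.51e+00] F [-0.1 -0.1  0.4] w 1.0
460,-70,228,1.571 -> [-0.0251, -0.2674, 0.0] [0, 0, -0.0194] rows>=4
```

>>> step_arm --motion '[[[-0.01,-0.08,0],[0,0,-0.0194],1],[[-0.02,-0.16,0],[0,0,-0.0194],1],[[-0.025,-0.23,0],[0,0,-0.0194],1],[[-0.025,-0.267,0],[0,0,-0.0194],1],[[-0.025,-0.267,0],[0,0,-0.0194],1],[[-0.025,-0.267,0],[0,0,-0.0194],1],[[-0.025,-0.267,0],[0,0,-0.0194],1]]'

```text
t: 31.2
ee_pos: [461.4, -70.3, 228.1]
ee_rot: [3.14, 0.0, 1.571]
wrist_force: [0.4, 0.8, -1.2]
width: 0.999
```

```bash
python3 upd.py -0.025 -0.267 0 -0.0194
python3 - <<'E'
from h import *
c=optics.calibration("wrist"); p,d=optics.get_image("wrist"); np.savez("w13.npz",p=p,d=d,**c)
cv2.imwrite("pics/w13.png",cv2.resize(p[:,:,::-1],(800,600),interpolation=cv2.INTER_CUBIC))
E
```

```text
t 31.2 cmd [460.3 -70.  228. ] 1.571 meas [461.4 -70.3 228.1] [3.14  0.    1.571] F [ 0.4  0.8 -1.2] w 0.999
```

View pics/w13.png

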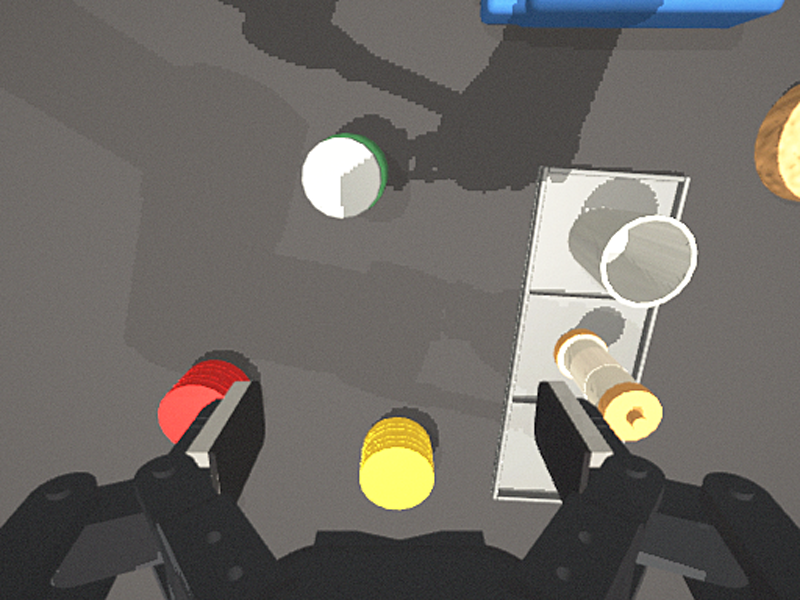

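```bash
python3 - <<'E'
from h import *
D=np.load("w13.npz"); c={k:D[k] for k in('K','origin','attitude')}
T=np.array([614.5,-163.2]); th=-.061; A=np.array([[np.cos(th),-np.sin(th)],[np.sin(th),np.cos(th)]])
print("jar",circ([[302,178],[382,178],[342,137],[342,218]],78,c))
b=circ([[600,265],[697,255],[655,215],[645,307]],84,c);print("beaker",b,((b[0][:2]-T)@A))
b=circ([[601,413],[662,411],[633,383],[633,441]],104,c);print("cart",b,((b[0][:2]-T)@A))
E
python3 plan.py 428.5,-13,228,1.571 428.5,-13,15,1.571
```

```text
jar (array([428.4, -13.8,  24. ]), np.float64(0.2))
beaker (array([618.6, -64.4,  29.8]), np.float64(0.2)) [-1.93068876 98.86618452]
cart (array([ 613.4, -159.6,   20.7]), np.float64(1.1)) [-1.31741792  3.52624588]
428.5,-13,228,1.571 -> [0.0949, -0.0529, 0.0] [0, 0, -0.0] rows>=2
428.5,-13,15,1.571 -> [0.0949, -0.0529, 0.355] [0, 0, -0.0] rows>=5
```

>>> step_arm --motion '[[[0.05,-0.03,0],[0,0,0],1],[[0.09,-0.05,0],[0,0,0],1],[[0.094,-0.053,0],[0,0,0],1],[[0.094,-0.053,0.03],[0,0,0],1],[[0.094,-0.053,0.09],[0,0,0],1],[[0.094,-0.053,0.15],[0,0,0],1],[[0.094,-0.053,0.21],[0,0,0],1],[[0.094,-0.053,0.27],[0,0,0],1],[[0.094,-0.053,0.32],[0,0,0],1],[[0.094,-0.053,0.345],[0,0,0],1],[[0.094,-0.053,0.355],[0,0,0],1],[[0.094,-0.053,0.355],[0,0,0],1],[[0.094,-0.053,0.355],[0,0,0],-1],[[0.094,-0.053,0.355],[0,0,0],-1],[[0.094,-0.053,0.355],[0,0,0],-1],[[0.094,-0.053,0.355],[0,0,0],-1],[[0.094,-0.053,0.355],[0,0,0],-1],[[0.094,-0.053,0.355],[0,0,0],-1],[[0.094,-0.053,0.355],[0,0,0],-1]]' --newtons 40

```text
t: 33.15
ee_pos: [427.8, -13.7, 16.2]
ee_rot: [-3.142, 0.0, 1.572]
wrist_force: [-3.0, -0.7, 6.7]
width: 0.617
```

```bash
python3 upd.py 0.094 -0.053 0.355 0
python3 - <<'E'
from h import *
c=optics.calibration("wrist"); p,d=optics.get_image("wrist")
cv2.imwrite("pics/w14.png",cv2.resize(p[:,:,::-1],(800,600),interpolation=cv2.INTER_CUBIC))
E
python3 plan.py 428.5,-13.6,170,1.571  450,-230,170,1.51 608.5,-261.7,170,1.51 608.5,-261.7,42,1.51
```

```text
t 33.15 cmd [428.5 -13.6  15. ] 1.571 meas [427.8 -13.7  16.2] [-3.142  0.     1.572] F [-3.  -0.7  6.7] w 0.617
428.5,-13.6,170,1.571 -> [-0.0001, 0.0001, -0.2583] [0, 0, -0.0] rows>=4
450,-230,170,1.51 -> [-0.3607, 0.0358, -0.2583] [0, 0, 0.0194] rows>=6
608.5,-261.7,170,1.51 -> [-0.4136, 0.3, -0.2583] [0, 0, 0.0194] rows>=7
608.5,-261.7,42,1.51 -> [-0.4136, 0.3, -0.045] [0, 0, 0.0194] rows>=7
```

View pics/w14.png

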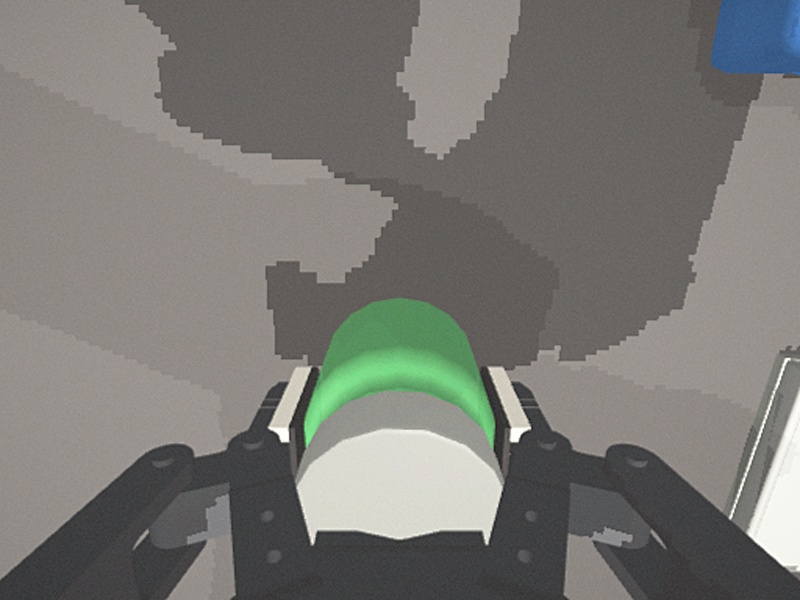

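The jar is gripped upright and centred at (400,430). Carrying it to the far bay.

>>> step_arm --motion '[[[0,0,-0.02],[0,0,0],-1],[[0,0,-0.07],[0,0,0],-1],[[0,0,-0.14],[0,0,0],-1],[[0,0,-0.2],[0,0,0],-1],[[-0.02,0,-0.24],[0,0,0],-1],[[-0.06,0,-0.258],[0,0,0],-1],[[-0.11,0,-0.258],[0,0,0],-1],[[-0.17,0.01,-0.258],[0,0,0],-1],[[-0.23,0.02,-0.258],[0,0,0.01],-1],[[-0.29,0.04,-0.258],[0,0,0.0194],-1],[[-0.34,0.07,-0.258],[0,0,0.0194],-1],[[-0.38,0.11,-0.258],[0,0,0.0194],-1],[[-0.4,0.16,-0.258],[0,0,0.0194],-1],[[-0.41,0.22,-0.258],[0,0,0.0194],-1],[[-0.4136,0.265,-0.258],[0,0,0.0194],-1],[[-0.4136,0.29,-0.258],[0,0,0.0194],-1],[[-0.4136,0.3,-0.258],[0,0,0.0194],-1],[[-0.4136,0.3,-0.258],[0,0,0.0194],-1]]'

```text
t: 35.0
ee_pos: [608.5, -261.6, 169.7]
ee_rot: [-3.141, -0.0, 1.51]
wrist_force: [-0.5, 0.0, -2.2]
width: 0.614
```

```bash
python3 upd.py -0.4136 0.3 -0.258 0.0194
```

```text
t 35.0 cmd [ 608.5 -261.7  169.8] 1.51 meas [ 608.5 -261.6  169.7] [-3.141 -0.     1.51 ] F [-0.5  0.  -2.2] w 0.614
```

>>> step_arm --motion '[[[0,0,0.03],[0,0,0],-1],[[0,0,0.08],[0,0,0],-1],[[0,0,0.13],[0,0,0],-1],[[0,0,0.18],[0,0,0],-1],[[0,0,0.205],[0,0,0],-1],[[0,0,0.213],[0,0,0],-1],[[0,0,0.213],[0,0,0],-1],[[0,0,0.213],[0,0,0],-1]]'

```text
t: 35.8
ee_pos: [608.8, -262.3, 43.4]
ee_rot: [3.14, 0.001, 1.51]
wrist_force: [0.3, -0.3, -1.6]
width: 0.615
```

```bash
python3 upd.py 0 0 0.213 0
python3 - <<'E'
from h import *
c=optics.calibration("wrist"); p,d=optics.get_image("wrist"); np.savez("w15.npz",p=p,d=d,**c)
cv2.imwrite("pics/w15.png",cv2.resize(p[:,:,::-1],(800,600),interpolation=cv2.INTER_CUBIC))
E
```

```text
t 35.8 cmd [ 608.5 -261.7   42. ] 1.51 meas [ 608.8 -262.3   43.4] [3.14e+00 1.00e-03 1.51e+00] F [ 0.3 -0.3 -1.6] w 0.615
```

View pics/w15.png

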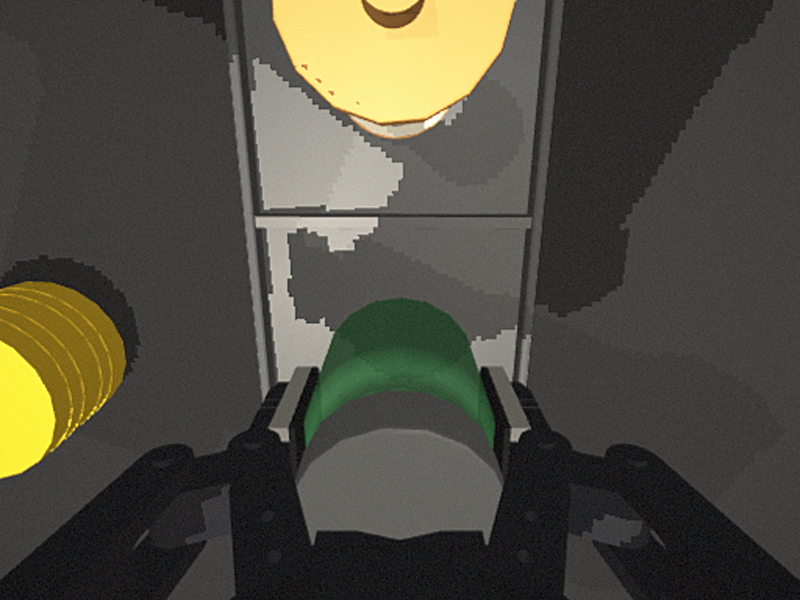

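```bash
python3 - <<'E'
from h import *
D=np.load("w15.npz"); c={k:D[k] for k in('K','origin','attitude')}
f=lambda a,z:pix2z(*((np.array(a)+.5)*.64-.5),z,c)
T=np.array([614.5,-163.2]); th=-.061; A=np.array([[np.cos(th),-np.sin(th)],[np.sin(th),np.cos(th)]])
for n,a in dict(div=[393,222],L=[247,215],R=[542,215],L2=[261,370],R2=[529,370]).items():
    q=f(a,14)[:2]; print(n,((q-T)@A).round(1))
b=circ([[274,20],[515,20],[300,75],[400,123],[480,90],[340,110]],104,c);print("cart",b,((b[0][:2]-T)@A))
E
```

```text
div [ -0.3 -48.9]
L [-53.2 -46.3]
R [ 53.7 -46.3]
L2 [ -53.9 -108.8]
R2 [  54.4 -108.8]
cart (array([ 615.8, -162.5,   18.8]), np.float64(0.3)) [1.25490858 0.77794888]
```

>>> step_arm --motion '[[[0,0,0.01],[0,0,0],-1],[[0,0,0.02],[0,0,0],-1],[[0,0,0.03],[0,0,0],-1],[[0,0,0.036],[0,0,0],-1],[[0,0,0.0382],[0,0,0],-1],[[0,0,0.0382],[0,0,0],-1],[[0,0,0.0382],[0,0,0],-1],[[0,0,0.0382],[0,0,0],1],[[0,0,0.0382],[0,0,0],1],[[0,0,0.0382],[0,0,0],1],[[0,0,0.0382],[0,0,0],1],[[0,0,0.0382],[0,0,0],1],[[0,0,0.02],[0,0,0],1],[[0,0,-0.03],[0,0,0],1],[[0,0,-0.09],[0,0,0],1],[[0,0,-0.16],[0,0,0],1],[[0,0,-0.23],[0,0,0],1],[[0,0,-0.3],[0,0,0],1],[[0,0,-0.36],[0,0,0],1],[[0,0,-0.36],[0,0,0],1]]'

```text
t: 37.85
ee_pos: [610.9, -263.1, 265.9]
ee_rot: [3.129, 0.006, 1.51]
wrist_force: [0.4, -1.0, 0.0]
width: 1.002
```

```bash
python3 upd.py 0 0 -0.36 0
python3 plan.py 430,-150,258,1.51
```

```text
t 37.85 cmd [ 608.5 -261.7  258. ] 1.51 meas [ 610.9 -263.1  265.9] [3.129 0.006 1.51 ] F [ 0.4 -1.   0. ] w 1.002
430,-150,258,1.51 -> [0.1677, -0.3083, 0.0] [0, 0, 0.0] rows>=5
```

>>> step_arm --motion '[[[-0.06,0,-0.1],[0,0,0],1],[[-0.06,0,-0.15],[0,0,0],1],[[-0.06,0,-0.15],[0,0,0],1],[[-0.06,0,-0.15],[0,0,0],1],[[-0.06,0,-0.15],[0,0,0],1],[[-0.06,0,-0.15],[0,0,0],1]]'

```text
t: 38.45
ee_pos: [605.6, -297.0, 346.0]
ee_rot: [-3.138, -0.002, 1.51]
wrist_force: [0.0, -0.7, 0.1]
width: 1.001
```

```bash
python3 upd.py -0.06 0 -0.15 0
python3 - <<'E'
from h import *
c=optics.calibration("wrist"); p,d=optics.get_image("wrist"); np.savez("w16.npz",p=p,d=d,**c)
cv2.imwrite("pics/w16.png",cv2.resize(p[:,:,::-1],(800,600),interpolation=cv2.INTER_CUBIC))
E
python3 plan.py 350,-200,348,1.51
```

```text
t 38.45 cmd [ 606.3 -297.6  348. ] 1.51 meas [ 605.6 -297.   346. ] [-3.138e+00 -2.000e-03  1.510e+00] F [ 0.  -0.7  0.1] w 1.001
350,-200,348,1.51 -> [0.1365, -0.4363, 0.0] [0, 0, 0.0] rows>=6
```

View pics/w16.png

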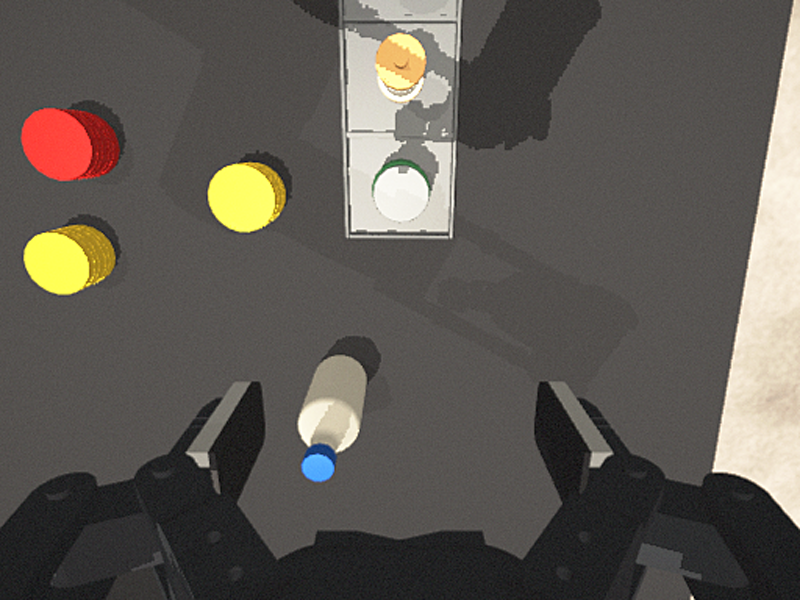

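>>> step_arm --motion '[[[0.56,-0.545,0],[0,0,0],1],[[0.56,-0.545,0],[0,0,0],1],[[0.56,-0.545,0],[0,0,0],1],[[0.56,-0.545,0],[0,0,0],1],[[0.56,-0.545,0],[0,0,0],1],[[0.56,-0.545,0],[0,0,0],1],[[0.56,-0.545,0],[0,0,0],1],[[0.56,-0.545,0],[0,0,0],1],[[0.56,-0.545,0],[0,0,0],1],[[0.56,-0.545,0],[0,0,0],1],[[0.56,-0.545,0],[0,0,0],1],[[0.56,-0.545,0],[0,0,0],1],[[0.56,-0.545,0],[0,0,0],1]]'

```text
t: 39.8
ee_pos: [300.9, 57.0, 347.6]
ee_rot: [-3.141, 0.0, 1.509]
wrist_force: [1.1, -0.1, -0.3]
width: 0.999
```

```bash
python3 upd.py 0.56 -0.545 0 0
python3 - <<'E'
from h import *
for n in("top","scene"):
    p,d=optics.get_image(n); np.savez(f"{n}9.npz",p=p,d=d)
    cr=p[85:245,100:440] if n=="top" else p[60:340,130:410]
    cv2.imwrite(f"pics/{n}9.png",cv2.resize(cr[:,:,::-1],(800,376) if n=="top" else (600,600),interpolation=cv2.INTER_CUBIC))
c=optics.calibration("top"); D=np.load("top9.npz"); W=cloud(D['d'],c)
T=np.array([614.5,-163.2]); th=-.061; A=np.array([[np.cos(th),-np.sin(th)],[np.sin(th),np.cos(th)]])
for nm,x,y,zl,r in(("beaker",620,-65,78,40),("cart",614.5,-163,98,30),("jar",608,-262,76,35),("amber",615,156,205,35),("block",615,156,110,40),("cork",772,9,22,60),("vial",494,494,44,30),("wash",527,-472,150,40)):
    m=(np.hypot(W[...,0]-x,W[...,1]-y)<r)&(W[...,2]>zl); q=W[m]
    lo,hi=q.min(0),q.max(0); ctr=(lo+hi)[:2]/2; print(nm,ctr.round(1),(hi-lo).round(0),"local",((ctr-T)@A).round(1), "zmax",hi[2].round(0))
E
```

```text
t 39.8 cmd [300.3  57.6 348. ] 1.51 meas [300.9  57.  347.6] [-3.141  0.     1.509] F [ 1.1 -0.1 -0.3] w 0.999
beaker [619.9 -63.6] [58. 58. 12.] local [-0.6 99.8] zmax 91.0
cart [ 614.4 -161.5] [36. 34. 22.] local [-0.2  1.7] zmax 120.0
jar [ 609.1 -261.5] [46. 48. 14.] local [  0.6 -98.5] zmax 90.0
amber [617.2 154.4] [20. 20. 12.] local [-16.7 317.2] zmax 218.0
block [614.5 155.7] [ 54.  57. 108.] local [-19.5 318.3] zmax 218.0
cork [774.1   9.2] [87. 84. 12.] local [148.7 181.8] zmax 35.0
vial [494.9 495.2] [25. 25. 12.] local [-159.5  649.9] zmax 56.0
wash [ 526.6 -471.2] [27. 27. 15.] local [ -69.  -312.8] zmax 166.0
```

View pics/top9.png

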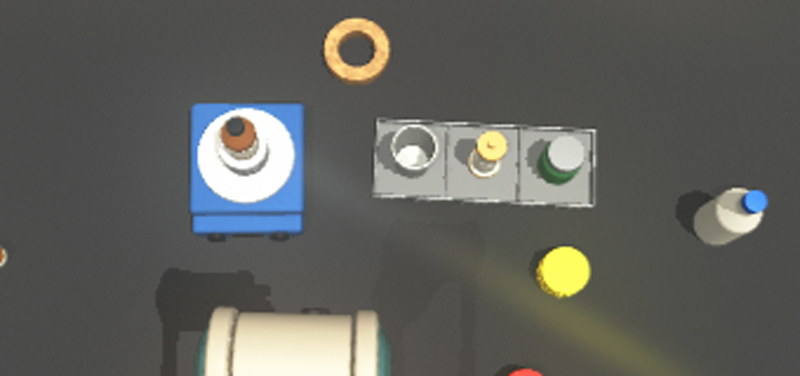

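View pics/scene9.png

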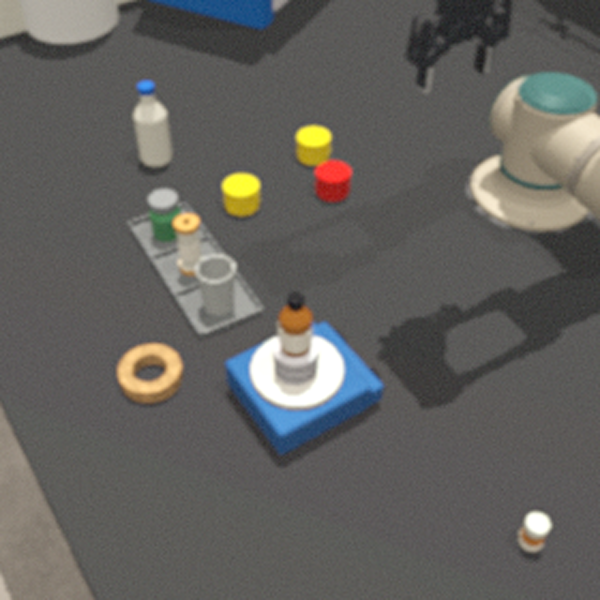

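All the objects stand upright within about 2 mm of their targets. The bystanders haven't moved, and the arm is clear. Handing in.

```bash
python3 -c "
from bench import manip
print(manip.hand_in())"
```

```text
the job is handed in; nothing more can be done
None
```

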